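Sort loose-capped reagent bottles and clamp the sound ones on the shaker

ROBOT

A 7-joint arm with a two-finger parallel gripper is mounted at the origin on the work surface. World frame = base frame: x ahead of the robot, y to its left, z up, the work surface at z = 0. Lengths are in m, angles in rad, forces in N, time in s.
With the tool pointing down it reaches from about 0.4 to 0.9 m from the base axis. Payload 5.5 kg.
Tool frame: the origin (TCP) lies on the centre line of the jaws, within the pads' length; the fingertips stand 17 mm ahead of it and the grasp point (between the pads) lies 2 mm behind it; z points along the fingers, y is the direction in which the jaws open and shut (so a half turn about z gives the same grasp; the last joint's range is limited). The gripper opens to 92 mm and grips with 3 to 60 N. Pads are 19 mm wide; open, the fingers measure 130 mm over their backs; the gripper's body (75 mm by 190 mm) begins 47 mm behind the grasp point.
Start: joints at [1.588, 0.501, -0.427, 1.55, 0.221, 1.138, -0.21], TCP at [0.158, -0.63, 0.244] pointing down, gripper open.
Joint ranges: [-2.88, 2.88], [-0.31, 2.03], [-1.54, 1.56], [0.2, 2.42], [-1.41, 4.55], [0.19, 2.02], [-2.57, 2.57]. Speed limits (rad/s): [2.57, 2.57, 3.14, 3.14, 3.14, 3.14, 3.14].

INTERFACE

Orientations are given as [roll, pitch, yaw] about the fixed x, y, z axes, in that order (R = Rz(yaw) Ry(pitch) Rx(roll)).
In Python, from bench import sense, camera, camera_params, job, search_frame gives the robot as it stands.
- The arm moves only by the tool jog_arm, never from a script. Its argument "increments" is a list that holds one entry, the list of rows, each a list of 4 numbers: the shift along the tool's x, y, z in mm, then the turn about the tool's z in degrees. In form: [[[x, y, z, yaw], ...]]. A call has exactly 8 rows; each row shifts and turns the commanded pose from where the row before left it, along the tool's axes as they then stand; what a row does not reach is not made up. A row lasts 1/12 s, in which the tool goes at most 41.7 mm and 7.16 degrees, less where a joint would pass 70% of its speed; a pose out of reach is approached as far as the arm can. A call with a gripper value outside its range is refused whole. "grip" is the gripper command: -1 is fully open, 1 is shut, values between are in proportion, set as the call begins (left out, the last holds). The fingers move at their own pace and stop on an object; "force" is the grip in N (left out, the last holds). Time passes only in rows, so rows that do not move let the fingers close, or fill a call up. It gives the time, the measured TCP pose, the force and the opening at its end, in the units of the state.
- sense(): the state, without advancing time (a new reading comes with each control period).
- camera(name): name is "scene" or "side" or "wrist"; returns the picture (480x640x3 uint8, blue, green, red); there is no depth.
- camera_params(name): a dict with "camera_matrix" (3x3 intrinsics, pixels), "R" (3x3) and "t" (3): a world point X has camera coordinates R X + t. Camera axes: x right, y down, z forward; pixel columns grow to the right and rows downward; lengths in m; the calibration is good to about 2 mm. A picture is of the moment at which its call begins: read the wrist's pose just before it. camera_params takes no time and is no camera call; for the wrist camera it gives the pose at the moment of the call.
- job.close_job(): hands the job in, once; it reports no verdict.
Trained networks look in the newest picture that a camera, given by its name, has taken for a name from the list of things; names that differ only in an ending like _2 or _b are one class to them, and where a whole thing is asked for, a point or a joint stands for the part that bears it (a point fixed in the world has none). Each returns a list of dicts, best first, with "score" (0 to 1); they miss things now and then, are a little off and sometimes report something else, mostly with a low value. They report only what shows in the picture. A call takes as long as a camera call. They do not tell look-alikes from the thing itself.
- search_frame(name, camera): "pixel" ([column, row] in pixels, amid what is visible of it).
The state is a dict: "clock": time; "joints": joint angles; "joint_vel": joint speeds; "effort": joint torques, N m; "ee_pos": TCP position; "ee_rot": TCP orientation; "wrist_force": force on the tool from outside, world axes, zero at the start; "ft_torque": the same for the moment, N m; "gripper_width": opening from 0.0 (shut) to 1.0 (fully open).
Only numpy, scipy, OpenCV 4.12 (cv2) and the standard library are available. Lean on these libraries where they do the work, as an engineer would, in place of code of your own. Each camera call takes 0.05 s, during which the arm holds its last target.

TASK

Before the shaker run, test-twist the cap of every bottle in the white carrier, either way, until it stops dead or has turned on the bottle by an eighth of a turn, and do not turn it back. Bottles whose cap keeps turning are loose: stand them upright in the grey return tray; bottles whose cap stops after a slight give are tight: stand them upright, side by side and square, in the shaker's clamp, whose jaw you must open first. When all are sorted, gently slide the clamp's jaw up until it bears firmly on the bottles and presses them against the back rail, then let go; leave the tube rack, beaker and timer alone.

Things in the scene. Friction and masses are not known exactly. Their poses are not given: they have to be found in the camera images.
- b1_mid (a point): Reagent bottle b1 (present or absent; all bottles look alike, the number tells nothing about the cap): amber square body 52 x 52 x 56 mm, round purple screw cap 39 mm across from 60 to 92 mm above the underside, 0.13 to 0.25 kg. This point is at the centre, 46 mm above the underside; z up along the bottle, x and y normal to the square sides. It can be carried by its cap.
- cap1 (a joint): Turn of the cap on bottle b1, rad, 0 as found, grows anticlockwise seen from above (a white line on the cap's top points along the bottle's +x at 0). A loose cap turns with very little torque (about 0.01 N m) up to 1.2 either way; a tight cap gives by 0.15 against about 0.15 N m and then stops dead. Either stays where it is left and never comes off.
- b2_mid (a point): Reagent bottle b2 (present or absent; all bottles look alike, the number tells nothing about the cap): amber square body 52 x 52 x 56 mm, round purple screw cap 39 mm across from 60 to 92 mm above the underside, 0.13 to 0.25 kg. This point is at the centre, 46 mm above the underside; z up along the bottle, x and y normal to the square sides. It can be carried by its cap.
- cap2 (a joint): Turn of the cap on bottle b2, rad, 0 as found, grows anticlockwise seen from above (a white line on the cap's top points along the bottle's +x at 0). A loose cap turns with very little torque (about 0.01 N m) up to 1.2 either way; a tight cap gives by 0.15 against about 0.15 N m and then stops dead. Either stays where it is left and never comes off.
- b3_mid (a point): Reagent bottle b3 (present or absent; all bottles look alike, the number tells nothing about the cap): amber square body 52 x 52 x 56 mm, round purple screw cap 39 mm across from 60 to 92 mm above the underside, 0.13 to 0.25 kg. This point is at the centre, 46 mm above the underside; z up along the bottle, x and y normal to the square sides. It can be carried by its cap.
- cap3 (a joint): Turn of the cap on bottle b3, rad, 0 as found, grows anticlockwise seen from above (a white line on the cap's top points along the bottle's +x at 0). A loose cap turns with very little torque (about 0.01 N m) up to 1.2 either way; a tight cap gives by 0.15 against about 0.15 N m and then stops dead. Either stays where it is left and never comes off.
- b4_mid (a point): Reagent bottle b4 (present or absent; all bottles look alike, the number tells nothing about the cap): amber square body 52 x 52 x 56 mm, round purple screw cap 39 mm across from 60 to 92 mm above the underside, 0.13 to 0.25 kg. This point is at the centre, 46 mm above the underside; z up along the bottle, x and y normal to the square sides. It can be carried by its cap.
- cap4 (a joint): Turn of the cap on bottle b4, rad, 0 as found, grows anticlockwise seen from above (a white line on the cap's top points along the bottle's +x at 0). A loose cap turns with very little torque (about 0.01 N m) up to 1.2 either way; a tight cap gives by 0.15 against about 0.15 N m and then stops dead. Either stays where it is left and never comes off.
- b5_mid (a point): Reagent bottle b5 (present or absent; all bottles look alike, the number tells nothing about the cap): amber square body 52 x 52 x 56 mm, round purple screw cap 39 mm across from 60 to 92 mm above the underside, 0.13 to 0.25 kg. This point is at the centre, 46 mm above the underside; z up along the bottle, x and y normal to the square sides. It can be carried by its cap.
- cap5 (a joint): Turn of the cap on bottle b5, rad, 0 as found, grows anticlockwise seen from above (a white line on the cap's top points along the bottle's +x at 0). A loose cap turns with very little torque (about 0.01 N m) up to 1.2 either way; a tight cap gives by 0.15 against about 0.15 N m and then stops dead. Either stays where it is left and never comes off.
- b6_mid (a point): Reagent bottle b6 (present or absent; all bottles look alike, the number tells nothing about the cap): amber square body 52 x 52 x 56 mm, round purple screw cap 39 mm across from 60 to 92 mm above the underside, 0.13 to 0.25 kg. This point is at the centre, 46 mm above the underside; z up along the bottle, x and y normal to the square sides. It can be carried by its cap.
- cap6 (a joint): Turn of the cap on bottle b6, rad, 0 as found, grows anticlockwise seen from above (a white line on the cap's top points along the bottle's +x at 0). A loose cap turns with very little torque (about 0.01 N m) up to 1.2 either way; a tight cap gives by 0.15 against about 0.15 N m and then stops dead. Either stays where it is left and never comes off.
- clamp_mid (a point): Shaker's clamp, fixed: point on top of the aluminium platform (50 mm above the bench) on which bottles stand. x points to the back rail, y along it, z up. The rail's inner face is at x = +55 mm, 40 mm high; end stops (20 mm high) at y = -117 and +117 mm; the jaw's face at x = -57 mm + joint jaw. Room for three bottles side by side along y. Housing below: x -127 to +83 mm, y -128 to +128 mm.
- jaw (a joint): Starts nearly shut. Slide of the clamp jaw bar (226 mm long in y, 40 mm high) towards the back rail, m: 0 fully open, gap to the rail 112 mm minus this; it meets bottles 52 mm wide, square and against the rail, at 0.060; end of travel 0.080. Resists with about 2.5 N and stays where it is left.
- jaw_knob (a point): Upright black round knob by which the jaw is moved, 20 mm across, its top 74 mm above the platform; this point lies on its axis 15 mm below its top. It stands 48 mm behind the jaw's face (towards clamp -x) and moves with the jaw. Axes as the clamp's.
- carrier_mid (a point): White bottle carrier, fixed, 360 x 192 mm: centre of its floor, 4 mm above the bench, on which the bottles stand at the start. Two channels along x, 60 mm wide, centred at y = -54 and +54 mm, with sides rising 24 mm above the floor: in them a bottle can turn only by about 0.17 rad either way from square, then it is held against twisting.
- tray_in (a point): Grey return tray, fixed, 140 x 240 mm outside (x by y), 22 mm high with 5 mm walls: centre of its inner floor, which lies 5 mm above the bench. x across, y along, z up.
- tube_rack: Bystander: white rack with a row of purple-capped sample tubes, 60 x 230 x 100 mm, origin under its centre.
- beaker: Bystander: glass beaker 70 mm across, 90 mm high, origin under its centre.
- timer: Bystander: white bench timer 60 x 80 x 22 mm lying flat, origin under its centre.
There are look-alikes about, which are no part of the job. Leave any yellow look-alike of the part that bears b2_mid alone.

How it is judged:
On the way, in this order (a step that is already met when the one before it is completed fails the run):
1. every bottle is tested and sorted: those whose cap turned on stand upright in the tray, those whose cap stopped stand upright in the clamp (((x of b1_mid in the frame of clamp_mid between -0.03 and 0.04 m and y of b1_mid in the frame of clamp_mid between -0.1 and 0.1 m and z of b1_mid in the frame of clamp_mid between 0.04 and 0.052 m and angle between b1_mid's own z axis and vertical below 0.12 rad and (value of joint cap1 above 0.08 rad or value of joint cap1 below -0.08 rad) and not (value of joint cap1 above 0.25 rad or value of joint cap1 below -0.25 rad)) or (x of b1_mid in the frame of tray_in between -0.06 and 0.06 m and y of b1_mid in the frame of tray_in between -0.11 and 0.11 m and z of b1_mid in the frame of tray_in between 0.04 and 0.052 m and angle between b1_mid's own z axis and vertical below 0.12 rad and (value of joint cap1 above 0.4 rad or value of joint cap1 below -0.4 rad))) and ((x of b2_mid in the frame of clamp_mid between -0.03 and 0.04 m and y of b2_mid in the frame of clamp_mid between -0.1 and 0.1 m and z of b2_mid in the frame of clamp_mid between 0.04 and 0.052 m and angle between b2_mid's own z axis and vertical below 0.12 rad and (value of joint cap2 above 0.08 rad or value of joint cap2 below -0.08 rad) and not (value of joint cap2 above 0.25 rad or value of joint cap2 below -0.25 rad)) or (x of b2_mid in the frame of tray_in between -0.06 and 0.06 m and y of b2_mid in the frame of tray_in between -0.11 and 0.11 m and z of b2_mid in the frame of tray_in between 0.04 and 0.052 m and angle between b2_mid's own z axis and vertical below 0.12 rad and (value of joint cap2 above 0.4 rad or value of joint cap2 below -0.4 rad))) and ((x of b3_mid in the frame of clamp_mid between -0.03 and 0.04 m and y of b3_mid in the frame of clamp_mid between -0.1 and 0.1 m and z of b3_mid in the frame of clamp_mid between 0.04 and 0.052 m and angle between b3_mid's own z axis and vertical below 0.12 rad and (value of joint cap3 above 0.08 rad or value of joint cap3 below -0.08 rad) and not (value of joint cap3 above 0.25 rad or value of joint cap3 below -0.25 rad)) or (x of b3_mid in the frame of tray_in between -0.06 and 0.06 m and y of b3_mid in the frame of tray_in between -0.11 and 0.11 m and z of b3_mid in the frame of tray_in between 0.04 and 0.052 m and angle between b3_mid's own z axis and vertical below 0.12 rad and (value of joint cap3 above 0.4 rad or value of joint cap3 below -0.4 rad))) and ((x of b4_mid in the frame of clamp_mid between -0.03 and 0.04 m and y of b4_mid in the frame of clamp_mid between -0.1 and 0.1 m and z of b4_mid in the frame of clamp_mid between 0.04 and 0.052 m and angle between b4_mid's own z axis and vertical below 0.12 rad and (value of joint cap4 above 0.08 rad or value of joint cap4 below -0.08 rad) and not (value of joint cap4 above 0.25 rad or value of joint cap4 below -0.25 rad)) or (x of b4_mid in the frame of tray_in between -0.06 and 0.06 m and y of b4_mid in the frame of tray_in between -0.11 and 0.11 m and z of b4_mid in the frame of tray_in between 0.04 and 0.052 m and angle between b4_mid's own z axis and vertical below 0.12 rad and (value of joint cap4 above 0.4 rad or value of joint cap4 below -0.4 rad))) and ((x of b5_mid in the frame of clamp_mid between -0.03 and 0.04 m and y of b5_mid in the frame of clamp_mid between -0.1 and 0.1 m and z of b5_mid in the frame of clamp_mid between 0.04 and 0.052 m and angle between b5_mid's own z axis and vertical below 0.12 rad and (value of joint cap5 above 0.08 rad or value of joint cap5 below -0.08 rad) and not (value of joint cap5 above 0.25 rad or value of joint cap5 below -0.25 rad)) or (x of b5_mid in the frame of tray_in between -0.06 and 0.06 m and y of b5_mid in the frame of tray_in between -0.11 and 0.11 m and z of b5_mid in the frame of tray_in between 0.04 and 0.052 m and angle between b5_mid's own z axis and vertical below 0.12 rad and (value of joint cap5 above 0.4 rad or value of joint cap5 below -0.4 rad))) and ((x of b6_mid in the frame of clamp_mid between -0.03 and 0.04 m and y of b6_mid in the frame of clamp_mid between -0.1 and 0.1 m and z of b6_mid in the frame of clamp_mid between 0.04 and 0.052 m and angle between b6_mid's own z axis and vertical below 0.12 rad and (value of joint cap6 above 0.08 rad or value of joint cap6 below -0.08 rad) and not (value of joint cap6 above 0.25 rad or value of joint cap6 below -0.25 rad)) or (x of b6_mid in the frame of tray_in between -0.06 and 0.06 m and y of b6_mid in the frame of tray_in between -0.11 and 0.11 m and z of b6_mid in the frame of tray_in between 0.04 and 0.052 m and angle between b6_mid's own z axis and vertical below 0.12 rad and (value of joint cap6 above 0.4 rad or value of joint cap6 below -0.4 rad)))), for 0.2 s.
2. the jaw has been slid up against the clamped bottles and presses on one with more than 2 N (all of step 1 and (contact force between jaw and b1 above 2 N or contact force between jaw and b2 above 2 N or contact force between jaw and b3 above 2 N or contact force between jaw and b4 above 2 N or contact force between jaw and b5 above 2 N or contact force between jaw and b6 above 2 N)), for 0.05 s.
At the end, for the whole second after the job is handed in: Tight bottles stand upright (0.12 rad) in the clamp between jaw and rail, the jaw joint over 0.057 (within 3 mm of shut on them); loose ones upright in the tray; caps left turned: loose by over 0.4 rad, tight by 0.08 to 0.25; all at rest (all of step 1 and linear speed of each of b1, b2, b3, b4, b5, b6 below 0.02 m/s and value of joint jaw above 0.057 m); the robot touches nothing.
It fails at once if the jaw crushes a bottle (over 45 N) (contact force between jaw and b1 above 45 N or contact force between jaw and b2 above 45 N or contact force between jaw and b3 above 45 N or contact force between jaw and b4 above 45 N or contact force between jaw and b5 above 45 N or contact force between jaw and b6 above 45 N).
It fails at once if a bystander is moved by more than 25 mm (distance of any of tube_rack, beaker, timer from where it was at the start of the episode above 0.025 m).
Of b1, b2, b3, b4, b5, b6 only 4 to 6 are there at a start; the rules pass over those that are not, and their reading is None.
At some moment in a run one of b1, b2, b3, b4, b5, b6 may be knocked a few centimetres aside while the robot is not near it.
It also fails if it takes over 210 s, if anything falls off the work surface, if the arm or the gripper's body presses on something with over 40 N, if the wrist force passes 120 N, or if a joint passes its speed limit or range.

## Working session

There is one attempt and no reset: what is moved stays moved. The work goes in short steps, Python scripts to look and compute and a tool call to move; the robot and the scene stay as the last step left them, time stands still between calls to the robot, and variables do not carry over. Pictures are saved under pics/ and viewed, and the job is handed in when it is done.

Besides the shell and the picture viewer there is one more tool, called after "Emit:" in YAML: its name, and indented under it one key for each argument. jog_arm: Moves the arm, as the interface text tells. Its arguments: {"type":"object","properties":{"increments":{"type":"array"},"grip":{"type":"number"},"force":{"type":"number"}},"required":["increments"]}

```bash
ls; mkdir -p pics; python3 - <<'E'
from bench import *
import cv2
print(sense())
for c in ["scene","side","wrist"]:
    im=camera(c); cv2.imwrite(f"pics/{c}0.png",im); p=camera_params(c); print(c,p)
E
```

```text
pics
{'clock': 0.0, 'joints': array([ 1.58819723,  0.50183231, -0.42677904,  1.55144362,  0.22082615,
        1.13831255, -0.2102818 ]), 'joint_vel': array([ 3.61652992e-06,  1.12500866e-03, -3.97843851e-05,  1.22300637e-03,
       -1.22238373e-03, -6.21645732e-04, -1.98236053e-03]), 'effort': array([ 1.24837152e-03, -5.66592443e+01, -5.81618696e+00, -2.79114568e+01,
       -6.87271426e-02,  3.08962818e-02,  1.45777967e-04]), 'ee_pos': array([ 0.15794274, -0.6298309 ,  0.24268966]), 'ee_rot': array([-3.13965787e+00, -3.13665265e-05,  2.45871165e-01]), 'wrist_force': array([0.24042516, 0.24842555, 0.0411895 ]), 'ft_torque': array([0.02346858, 0.07461575, 0.0240901 ]), 'gripper_width': 0.999023696929675}
scene {'camera_matrix': array([[569.54901094,   0.        , 315.87104237],
       [  0.        , 569.54901094, 231.35561649],
       [  0.        ,   0.        ,   1.        ]]), 'R': array([[-0.40750013,  0.91318601,  0.00591262],
       [ 0.61749312,  0.28030863, -0.73493491],
       [-0.67278963, -0.29583507, -0.67811188]]), 't': array([ 0.24199554, -0.2685638 ,  1.68467225])}
side {'camera_matrix': array([[611.23631678,   0.        , 307.66534546],
       [  0.        , 611.23631678, 237.60577054],
       [  0.        ,   0.        ,   1.        ]]), 'R': array([[-0.90561632, -0.42377882, -0.01644977],
       [-0.21365214,  0.48939422, -0.8454857 ],
       [ 0.36634935, -0.76217112, -0.53374464]]), 't': array([0.48525596, 0.18451889, 1.10063522])}
wrist {'camera_matrix': array([[343.32256698,   0.        , 320.09394544],
       [  0.        , 343.32256698, 245.55903672],
       [  0.        ,   0.        ,   1.        ]]), 'R': array([[ 0.24284841, -0.97006316, -0.00145543],
       [-0.94009785, -0.23571632,  0.24628002],
       [-0.23925024, -0.05844047, -0.96919762]]), 't': array([-0.64929515, -0.03039187,  0.39021115])}
```

View pics/scene0.png

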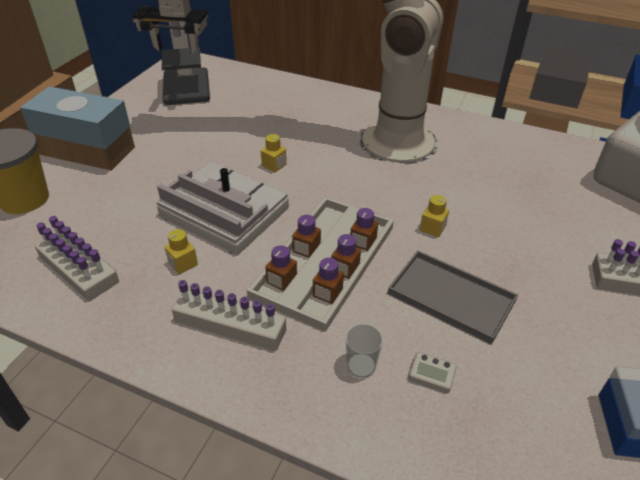

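View pics/side0.png

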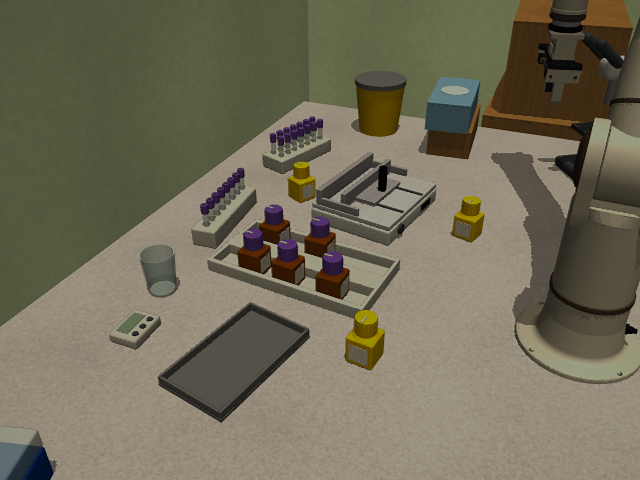

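View pics/wrist0.png

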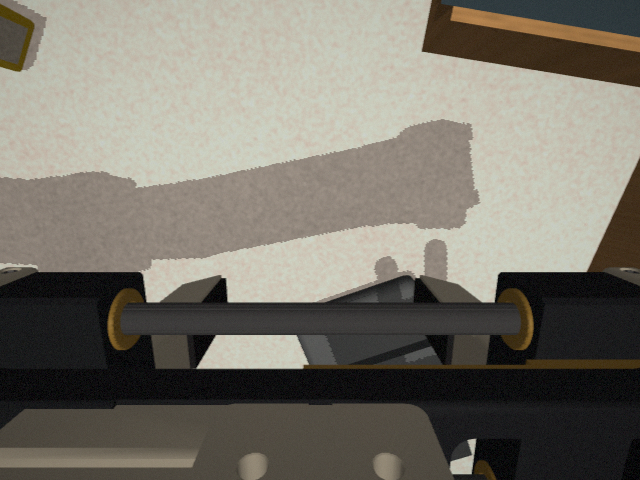

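```bash
cat > h.py <<'E'
import numpy as np, cv2
from bench import *
def ray(c,px,z,p=None):
    p=p or camera_params(c); K,R,t=p['camera_matrix'],p['R'],p['t']
    d=R.T@np.linalg.solve(K,[px[0],px[1],1.]); o=-R.T@t
    return o+d*(z-o[2])/d[2]
def proj(c,X,p=None):
    p=p or camera_params(c); v=p['camera_matrix']@(p['R']@np.asarray(X,float)+p['t']); return v[:2]/v[2]
def crop(im,x0,y0,w,h,s,f):
    cv2.imwrite(f,cv2.resize(im[y0:y0+h,x0:x0+w],None,fx=s,fy=s,interpolation=cv2.INTER_CUBIC))
E
python3 - <<'E'
from h import *
im=cv2.imread('pics/scene0.png'); crop(im,150,150,250,180,3.2,'pics/sc_a.png')
crop(im,380,190,150,160,3.6,'pics/sc_b.png')
im=cv2.imread('pics/side0.png'); crop(im,190,150,260,170,3,'pics/si_a.png')
for c in ["scene","side"]:
    for z in (.096,):
      for d in search_frame("b1_mid",c): print(c,d, ray(c,d['pixel'],.05).round(3))
E
```

```text
scene {'pixel': [302.5, 234.3], 'score': 0.75} [ 0.533 -0.061  0.05 ]
scene {'pixel': [362.5, 348.0], 'score': 0.31} [0.772 0.176 0.05 ]
side {'pixel': [319.9, 237.7], 'score': 0.89} [ 0.533 -0.058  0.05 ]
```

View pics/sc_a.png

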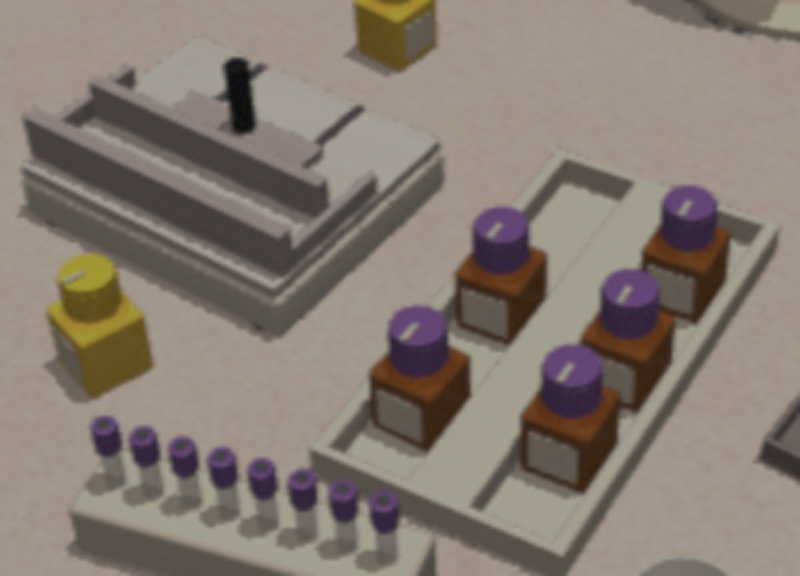

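View pics/si_a.png

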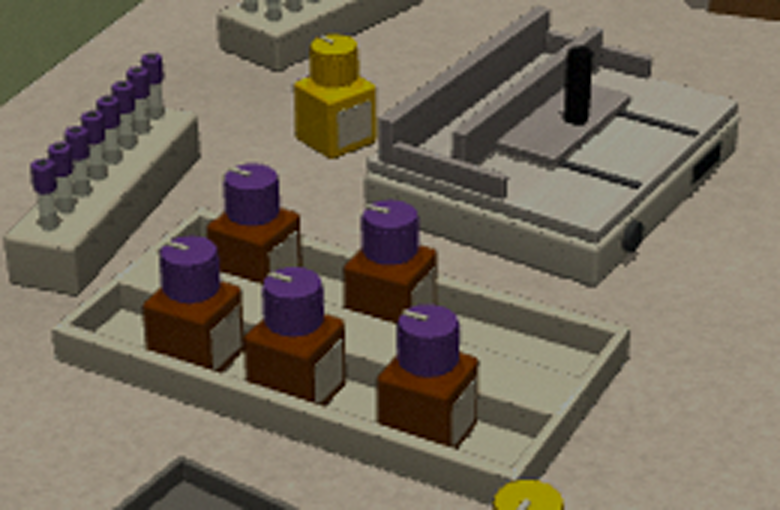

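View pics/sc_b.png

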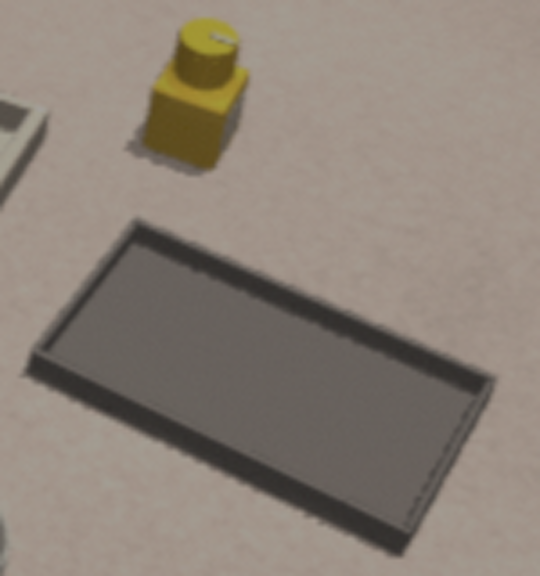

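```bash
cat > meas.py <<'E'
from h import *
from scipy.optimize import least_squares
ps,pd=camera_params('scene'),camera_params('side')
def tri(a,b):
    f=lambda X:np.r_[proj('scene',X,ps)-a,proj('side',X,pd)-b]
    r=least_squares(f,[.55,-.1,.08]); return r.x,np.abs(r.fun).max()
S=lambda u,v:np.array([150+u/3.2,150+v/3.2]); D=lambda u,v:np.array([190+u/3,150+v/3])
for n,a,b in [('A',(500,228),(391,215)),('B',(418,327),(251,180)),('C',(689,206),(428,322)),('D',(630,290),(293,284)),('E',(572,366),(190,253)),
 ('knob',(237,64),(579,48))]:
    x,r=tri(S(*a),D(*b)); print(n,x.round(4),round(r,2), ray('scene',S(*a),.096)[:2].round(4),ray('side',D(*b),.096)[:2].round(4))
print('carrier scene z.028')
for c in [(565,152),(777,230),(562,548),(315,450)]: print(ray('scene',S(*c),.028)[:2].round(4))
print('carrier side')
for c in [(205,208),(629,340),(518,484),(55,335)]: print(ray('side',D(*c),.028)[:2].round(4))
T=lambda u,v:np.array([380+u/3.6,190+v/3.6])
t=[ray('scene',T(*c),.022)[:2] for c in [(137,221),(494,379),(404,532),(35,354)]]
print('tray',np.round(t,4),np.mean(t,0))
print('clamp rail ends scene z.09',[ray('scene',S(*c),.09)[:2].round(4) for c in [(30,117),(290,237)]])
print('clamp rail ends side z.09',[ray('side',D(*c),.09)[:2].round(4) for c in [(545,8),(383,120)]])
print('jaw scene',[ray('scene',S(*c),.09)[:2].round(4) for c in [(97,82),(325,182)]])
print('jaw side',[ray('side',D(*c),.09)[:2].round(4) for c in [(600,30),(458,133)]])
print('housing corners scene z.05',[ray('scene',S(*c),.05)[:2].round(4) for c in [(198,40),(440,146)]])
print('housing side',[ray('side',D(*c),.05)[:2].round(4) for c in [(738,103),(597,236)]])
E
python3 meas.py
```

```text
A [ 0.5303 -0.0532  0.0922] 0.47 [ 0.5354 -0.0503] [ 0.5277 -0.049 ]
B [ 0.6439 -0.0599  0.0923] 0.11 [ 0.6469 -0.0584] [ 0.6406 -0.0538]
C [0.4538 0.0598 0.0927] 0.45 [0.4587 0.0619] [0.4519 0.063 ]
D [0.5528 0.0544 0.0931] 0.21 [0.5562 0.0558] [0.5507 0.0577]
E [0.6348 0.0469 0.0928] 0.04 [0.6378 0.0481] [0.632  0.0512]
knob [ 0.477  -0.2946  0.1247] 0.45 [ 0.4461 -0.316 ] [ 0.4955 -0.3541]
carrier scene z.028
[ 0.3627 -0.0736]
[0.3817 0.1088]
[0.7264 0.0806]
[ 0.7187 -0.1016]
carrier side
[ 0.7116 -0.1051]
[ 0.3553 -0.0647]
[0.3698 0.1126]
[0.7232 0.0902]
tray [[0.4484 0.1925]
 [0.4896 0.4237]
 [0.6236 0.3972]
 [0.5831 0.1693]] [0.53616309 0.29569241]
clamp rail ends scene z.09 [array([ 0.5615, -0.428 ]), array([ 0.5986, -0.1829])]
clamp rail ends side z.09 [array([ 0.5523, -0.4298]), array([ 0.5958, -0.1863])]
jaw scene [array([ 0.5041, -0.4068]), array([ 0.5362, -0.1894])]
jaw side [array([ 0.4946, -0.406 ]), array([ 0.5348, -0.1896])]
housing corners scene z.05 [array([ 0.3791, -0.3988]), array([ 0.421 , -0.1545])]
housing side [array([ 0.3705, -0.3984]), array([ 0.4092, -0.152 ])]
```

Emit:
jog_arm:
  increments:
    - [[0, 0, 0, 5.8], [0, 0, 0, 5.8], [0, 0, 0, 5.8], [0, 0, 0, 6.0], [20, -32, 0, 0], [20, -32, 0, 0], [20, -32, 0, 0], [20, -32, 0, 0]]
  grip: -0.3
  force: 20

```text
clock: 0.92
ee_pos: [0.2587, -0.5157, 0.2436]
ee_rot: [-3.141, -0.0, -0.163]
wrist_force: [0.6, -0.6, -0.8]
gripper_width: 0.647
```

Emit:
jog_arm:
  increments:
    - [[20, -32, 0, 0], [20, -32, 0, 0], [20, -32, 0, 0], [20, -32, 0, 0], [20, -32, 0, 0], [20, -32, 0, 0], [0, 0, 0, 0], [0, 0, 0, 0]]

```text
clock: 1.58
ee_pos: [0.4094, -0.3445, 0.244]
ee_rot: [-3.141, -0.001, -0.156]
wrist_force: [-0.5, -0.8, -0.6]
gripper_width: 0.653
```

```bash
python3 - <<'E'
from h import *
s=sense(); print(s['clock'],s['ee_pos'],s['ee_rot'],s['gripper_width'])
cv2.imwrite('pics/w1.png',camera('wrist'));
import pickle;pickle.dump(camera_params('wrist'),open('w1.pkl','wb'))
E
```

```text
1.5833 [ 0.40940898 -0.34448654  0.24402913] [-3.14125817e+00 -8.21547803e-04 -1.56446256e-01] 0.6533490363138562
```

View pics/w1.png

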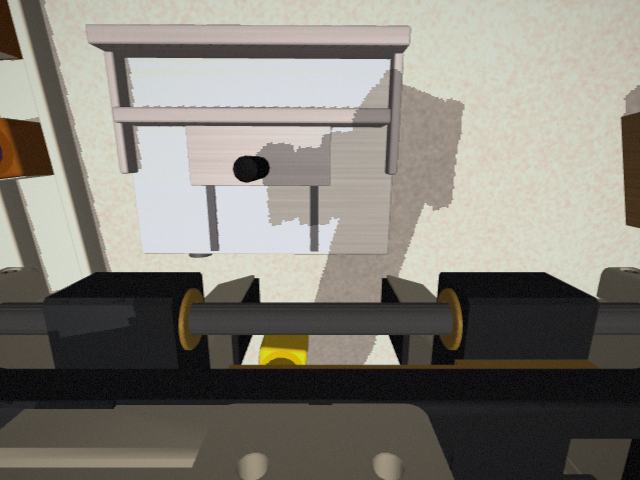

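```bash
python3 - <<'E'
from h import *
import pickle
p=pickle.load(open('w1.pkl','rb'))
im=cv2.imread('pics/w1.png'); crop(im,80,10,340,250,2.35,'pics/w1c.png')
f=lambda u,v,z:ray('wrist',(u,v),z,p)[:2].round(4)
print('knob',f(246,169,.124))
print('rail',f(88,43,.09),f(408,47,.09))
print('jaw back top',f(113,108,.09),f(390,110,.09))
print('platform rear',f(143,252,.05),f(388,253,.05))
print('cap A?',)
E
```

```text
knob [ 0.4745 -0.3014]
rail [ 0.5871 -0.194 ] [ 0.5449 -0.4377]
jaw back top [ 0.5388 -0.1987] [ 0.5016 -0.4189]
platform rear [ 0.4112 -0.1654] [ 0.3704 -0.4103]
cap A?
```

View pics/w1c.png

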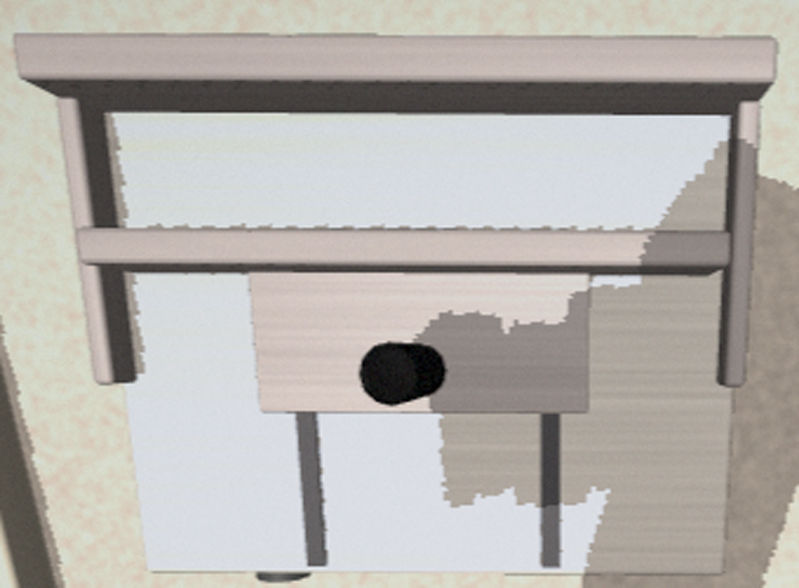

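Emit:
jog_arm:
  increments:
    - [[20, -19, 0, 0], [20, -19, 0, 0], [18, -18, 0, 0], [0, 0, 20, 0], [0, 0, 20, 0], [0, 0, 20, 0], [0, 0, 0, 0], [0, 0, 0, 0]]

```text
clock: 2.3
ee_pos: [0.4719, -0.3024, 0.1827]
ee_rot: [-3.141, 0.003, -0.165]
wrist_force: [0.5, -0.3, 0.5]
gripper_width: 0.653
```

```bash
cat >> h.py <<'E'
import pickle
def snap(c,n):
    p=camera_params(c); im=camera(c); cv2.imwrite(f'pics/{n}.png',im); pickle.dump(p,open(f'{n}.pkl','wb')); return im,p
E
python3 - <<'E'
from h import *
s=sense(); print(s['clock'],s['ee_pos'],s['ee_rot'],s['gripper_width'],abs(s['joint_vel']).max())
im,p=snap('wrist','w2')
E
```

```text
2.3 [ 0.47188664 -0.30235202  0.18274567] [-3.14078262e+00  2.87648024e-03 -1.65153174e-01] 0.6530445670955132 0.03533018138241769
```

View pics/w2.png

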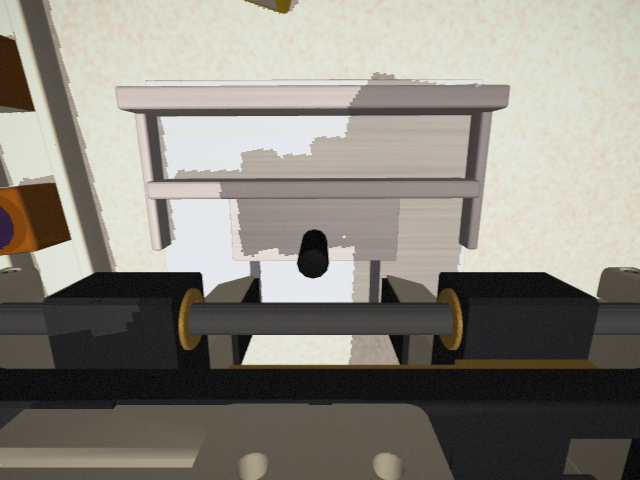

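```bash
python3 - <<'E'
from h import *
p=pickle.load(open('w2.pkl','rb'))
f=lambda u,v,z:ray('wrist',(u,v),z,p)[:2].round(4)
print('knob',f(314,263,.124), 'tcp col?',proj('wrist',[0.47188664,-0.30235202,.124],p))
a,b=f(118,107,.09),f(507,108,.09); print('rail',a,b,(a+b)/2, np.arctan2(-(a-b)[0],(a-b)[1]))
a,b=f(148,182,.09),f(479,181,.09); print('jaw front',a,b,(a+b)/2)
s=sense();print(s['ee_pos'],s['ee_rot'])
E
```

```text
knob [ 0.4767 -0.2993] tcp col? [320.29475498 269.60633266]
rail [ 0.5897 -0.1911] [ 0.5481 -0.4361] [ 0.5689 -0.3136] -0.16819180112486862
jaw front [ 0.541  -0.1964] [ 0.5049 -0.4161] [ 0.52295 -0.30625]
[ 0.47302854 -0.30252377  0.18401091] [ 3.14143855e+00  3.84726310e-04 -1.64784362e-01]
```

Emit:
jog_arm:
  increments:
    - [[3, -4, 0, 0], [0, 0, 25, 0], [0, 0, 25, 0], [0, 0, 20, 0], [0, 0, 6, 0], [0, 0, 0, 0], [0, 0, 0, 0], [0, 0, 0, 0]]

```text
clock: 3.02
ee_pos: [0.4786, -0.2984, 0.1096]
ee_rot: [3.14, -0.003, -0.163]
wrist_force: [-0.4, -0.3, 0.2]
gripper_width: 0.651
```

Emit:
jog_arm:
  increments:
    - [[0, 0, 0, 0], [0, 0, 0, 0], [0, 0, 0, 0], [0, 0, 0, 0], [0, 0, 0, 0], [0, 0, 0, 0], [-5, 0, 0, 0], [-8, 0, 0, 0]]
  grip: 1
  force: 25

```text
clock: 3.68
ee_pos: [0.4657, -0.2966, 0.108]
ee_rot: [3.141, -0.003, -0.162]
wrist_force: [1.9, -3.3, -1.2]
gripper_width: 0.21
```

Emit:
jog_arm:
  increments:
    - [[-8, 0, 0, 0], [-8, 0, 0, 0], [-8, 0, 0, 0], [-8, 0, 0, 0], [-8, 0, 0, 0], [-7, 0, 0, 0], [-4, 0, 0, 0], [0, 0, 0, 0]]

```text
clock: 4.35
ee_pos: [0.4122, -0.2878, 0.1079]
ee_rot: [3.141, 0.002, -0.164]
wrist_force: [-3.5, -3.4, 2.6]
gripper_width: 0.207
```

```bash
python3 - <<'E'
from h import *
s=sense(); print(s)
im,p=snap('wrist','w3')
E
```

```text
{'clock': 4.35, 'joints': array([ 0.95719071,  0.44394062, -0.48448877,  2.02146943,  0.30134125,
        0.74614618, -1.44580531]), 'joint_vel': array([-0.0083262 ,  0.00888135,  0.00136828, -0.01538373,  0.0064888 ,
        0.02442995, -0.0074465 ]), 'effort': array([-2.21864998e+00, -4.31912720e+01, -7.60621458e+00, -1.93470776e+01,
       -1.12557326e+00, -6.44402839e-01, -6.90320274e-03]), 'ee_pos': array([ 0.41216995, -0.28782933,  0.10791503]), 'ee_rot': array([ 3.14070942e+00,  1.83923062e-03, -1.63821598e-01]), 'wrist_force': array([-3.51804915, -3.39593655,  2.64072055]), 'ft_torque': array([-0.71424567,  0.50490403,  0.05443571]), 'gripper_width': 0.20687050260695042}
```

View pics/w3.png

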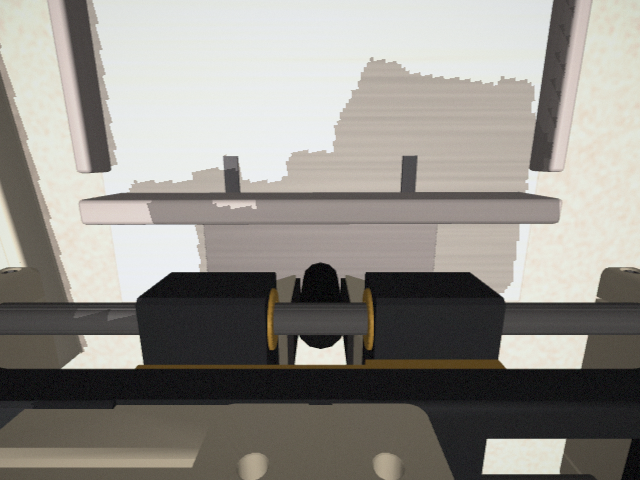

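Emit:
jog_arm:
  increments:
    - [[0, 0, 0, 0], [0, 0, 0, 0], [0, 0, 0, 0], [0, 0, -40, 0], [0, 0, -40, 0], [11, -36, -30, 0], [11, -36, 0, 0], [11, -36, 0, 0]]
  grip: -0.3

```text
clock: 5.07
ee_pos: [0.4636, -0.19, 0.2157]
ee_rot: [3.141, -0.004, -0.165]
wrist_force: [0.0, 0.6, -0.5]
gripper_width: 0.644
```

Emit:
jog_arm:
  increments:
    - [[11, -36, 0, 0], [11, -36, 0, 0], [11, -36, 0, 0], [11, -36, 0, 0], [0, 0, 0, -4.8], [0, 0, 0, 0], [0, 0, 0, 0], [0, 0, 0, 0]]

```text
clock: 5.73
ee_pos: [0.5279, -0.0567, 0.2132]
ee_rot: [3.141, 0.001, -0.082]
wrist_force: [-1.0, -0.2, -0.3]
gripper_width: 0.65
```

```bash
python3 - <<'E'
from h import *
s=sense(); print(s['clock'],s['ee_pos'],s['ee_rot'],s['gripper_width'],s['joints'],s['ft_torque'])
im,p=snap('wrist','w4')
E
```

```text
5.7333 [ 0.52793324 -0.05666176  0.21316714] [ 3.14126583e+00  1.41486156e-03 -8.21053629e-02] 0.6502949805310404 [ 0.60324641  0.36338354 -0.66551654  1.8733213   0.26487038  0.99542078
 -1.82952072] [-0.0058111   0.07458103 -0.01953448]
```

View pics/w4.png

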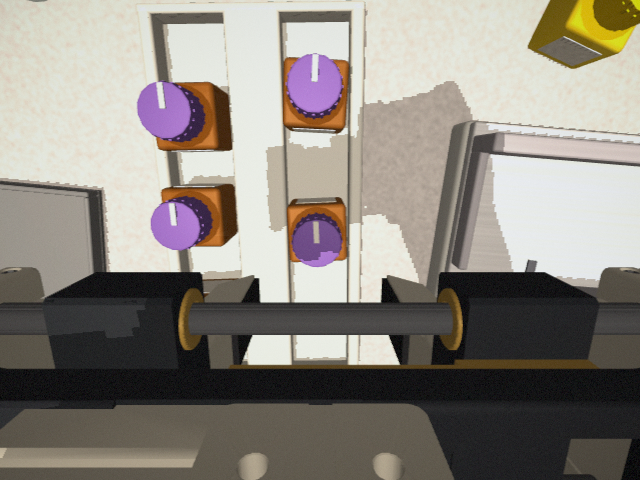

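```bash
python3 - <<'E'
from h import *
p=pickle.load(open('w4.pkl','rb'))
f=lambda u,v,z:ray('wrist',(u,v),z,p)[:2].round(4)
for n,u,v in [('A',317,243),('B',315,84),('D',176,224),('E',164,111)]: print(n,f(u,v,.096))
for u,v in [(140,5),(362,3)]: print('carrier',f(u,v,.028))
print('chan',[f(*q,.028) for q in [(286,14),(291,190),(350,14),(346,200)]])
E
```

```text
A [ 0.5306 -0.0546]
B [ 0.6441 -0.0628]
D [0.5545 0.0518]
E [0.6354 0.0451]
carrier [0.7296 0.077 ]
carrier [ 0.7158 -0.1074]
chan [array([ 0.713 , -0.0435]), array([ 0.5672, -0.0325]), array([ 0.7086, -0.0969]), array([ 0.5535, -0.0836])]
```

Emit:
jog_arm:
  increments:
    - [[2.5, -2.0, 20, 0], [0, 0, 35, 0], [0, 0, 35, 0], [0, 0, 25, 0], [0, 0, 10, 0], [0, 0, 5, 0], [0, 0, 0, 0], [0, 0, 0, 0]]

```text
clock: 6.45
ee_pos: [0.5323, -0.0543, 0.0849]
ee_rot: [3.142, -0.002, -0.08]
wrist_force: [0.1, 0.3, 1.1]
gripper_width: 0.651
```

Emit:
jog_arm:
  increments:
    - [[0, 0, 0, 0], [0, 0, 0, 0], [0, 0, 0, 0], [0, 0, 0, 0], [0, 0, 0, 0], [0, 0, 0, 0], [0, 0, 0, 0], [0, 0, 0, 0]]
  grip: 1
  force: 25

```text
clock: 7.12
ee_pos: [0.5319, -0.0541, 0.0845]
ee_rot: [3.141, -0.001, -0.079]
wrist_force: [-0.7, -0.8, 6.3]
gripper_width: 0.419
```

```bash
python3 - <<'E'
from h import *
s=sense(); print(s['clock'],s['ee_pos'],s['ee_rot'],s['gripper_width'],s['joints'],s['ft_torque'],s['wrist_force'])
E
```

```text
7.1167 [ 0.53191158 -0.05412675  0.08452405] [ 3.14100483e+00 -1.28734867e-03 -7.89206451e-02] 0.41916693828081064 [ 0.50639563  0.55113968 -0.57024211  1.9552922   0.42664703  0.75418599
 -1.96291447] [-0.11577373  0.30069046  0.02042915] [-0.67721339 -0.80647406  6.32713743]
```

Emit:
jog_arm:
  increments:
    - [[0, 0, 0, 2], [0, 0, 0, 2], [0, 0, 0, 2], [0, 0, 0, 2], [0, 0, 0, 2], [0, 0, 0, 2], [0, 0, 0, 2], [0, 0, 0, 2]]

```text
clock: 7.78
ee_pos: [0.5318, -0.0546, 0.0846]
ee_rot: [3.141, -0.001, -0.36]
wrist_force: [-0.4, -1.9, 6.9]
gripper_width: 0.418
```

```bash
cat > s.py <<'E'
from h import *
s=sense(); print(s['clock'],s['ee_pos'].round(4),s['ee_rot'].round(3),'w',round(s['gripper_width'],3),'j7',s['joints'][6].round(2),'T',s['ft_torque'].round(3),'F',s['wrist_force'].round(1))
E
python3 s.py
```

```text
7.7833 [ 0.5318 -0.0546  0.0846] [ 3.141e+00 -1.000e-03 -3.600e-01] w 0.418 j7 -2.2 T [-0.292  0.298 -0.008] F [-0.4 -1.9  6.9]
```

Emit:
jog_arm:
  increments:
    - [[0, 0, 0, 2], [0, 0, 0, 2], [0, 0, 0, 2], [0, 0, 0, 0], [0, 0, 0, 0], [0, 0, 0, 0], [0, 0, 0, 0], [0, 0, 0, 0]]

```text
clock: 8.45
ee_pos: [0.5317, -0.0548, 0.0845]
ee_rot: [3.141, -0.001, -0.463]
wrist_force: [-1.8, -2.0, 6.4]
gripper_width: 0.42
```

```bash
python3 s.py;python3 - <<'E'
from h import *
snap('scene','sc1'); im=cv2.imread('pics/sc1.png');crop(im,250,180,170,130,4.5,'pics/sc1c.png')
im,_=snap('side','sd1');crop(im,200,180,200,150,4,'pics/sd1c.png')
E
```

```text
8.45 [ 0.5317 -0.0548  0.0845] [ 3.141e+00 -1.000e-03 -4.630e-01] w 0.42 j7 -2.29 T [-0.399  0.333 -0.047] F [-1.8 -2.   6.4]
```

View pics/sc1c.png

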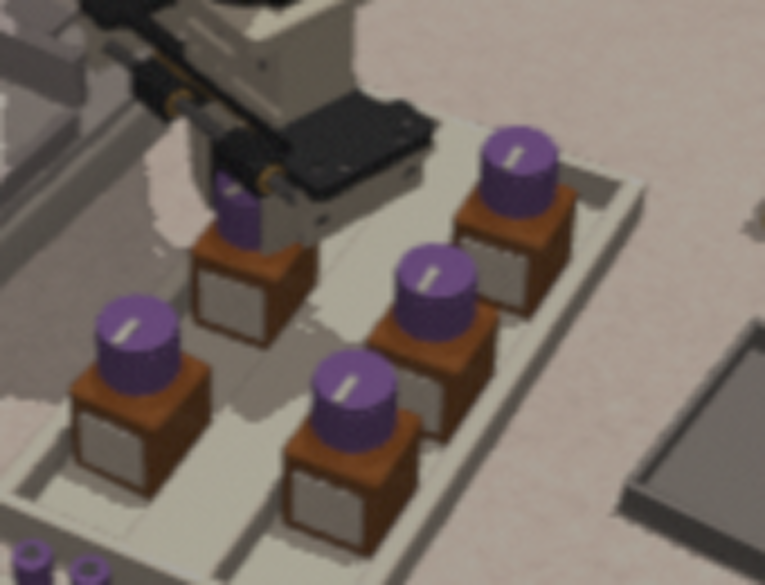

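View pics/sd1c.png

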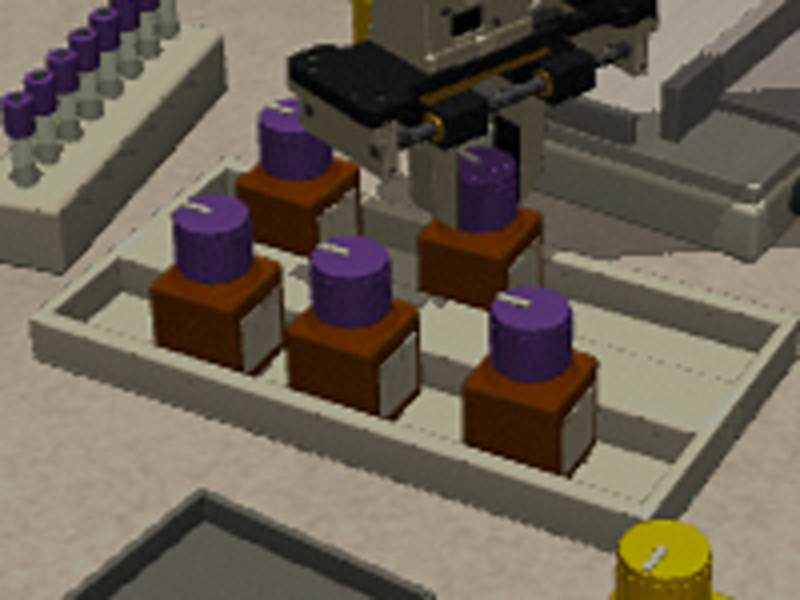

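Emit:
jog_arm:
  increments:
    - [[0, 0, 0, 3], [0, 0, 0, 3], [0, 0, 0, 3], [0, 0, 0, 3], [0, 0, 0, 0], [0, 0, 0, 0], [0, 0, 0, 0], [0, 0, 0, 0]]

```text
clock: 9.22
ee_pos: [0.5315, -0.0551, 0.0846]
ee_rot: [3.141, -0.001, -0.673]
wrist_force: [-2.5, -2.7, 7.4]
gripper_width: 0.419
```

```bash
python3 s.py
```

```text
9.2167 [ 0.5315 -0.0551  0.0846] [ 3.141e+00 -1.000e-03 -6.730e-01] w 0.419 j7 -2.46 T [-0.543  0.506 -0.014] F [-2.5 -2.7  7.4]
```

Emit:
jog_arm:
  increments:
    - [[0, 0, 0, 0], [0, 0, 0, 0], [0, 0, 0, 0], [0, 0, 0, -5], [0, 0, 0, -6], [0, 0, 0, -6], [0, 0, 0, -6], [0, 0, 0, -5]]
  grip: -0.3

```text
clock: 9.88
ee_pos: [0.5311, -0.0535, 0.0835]
ee_rot: [-3.141, 0.0, -0.178]
wrist_force: [0.0, 0.9, -0.4]
gripper_width: 0.651
```

Emit:
jog_arm:
  increments:
    - [[0, 0, 0, 0], [0, 0, 0, 0], [0, 0, 0, 0], [0, 0, 0, 0], [0, 0, 0, 0], [0, 0, 0, 0], [0, 0, 0, 3], [0, 0, 0, 3]]
  grip: 1

```text
clock: 10.55
ee_pos: [0.5311, -0.0539, 0.0836]
ee_rot: [3.142, 0.0, -0.291]
wrist_force: [0.5, -0.0, -0.8]
gripper_width: 0.421
```

Emit:
jog_arm:
  increments:
    - [[0, 0, 0, 3], [0, 0, 0, 3], [0, 0, 0, 3], [0, 0, 0, 0], [0, 0, 0, 0], [0, 0, 0, 0], [0, 0, 0, 0], [0, 0, 0, 0]]

```text
clock: 11.22
ee_pos: [0.5312, -0.0539, 0.0836]
ee_rot: [3.142, 0.0, -0.445]
wrist_force: [-1.0, -0.9, -1.0]
gripper_width: 0.418
```

```bash
python3 s.py;python3 - <<'E'
from h import *
snap('scene','sc2'); im=cv2.imread('pics/sc2.png');crop(im,250,180,170,130,4.5,'pics/sc2c.png')
E
```

```text
11.2167 [ 0.5312 -0.0539  0.0836] [ 3.142  0.    -0.445] w 0.418 j7 -2.27 T [ 0.075  0.101 -0.052] F [-1.  -0.9 -1. ]
```

View pics/sc2c.png

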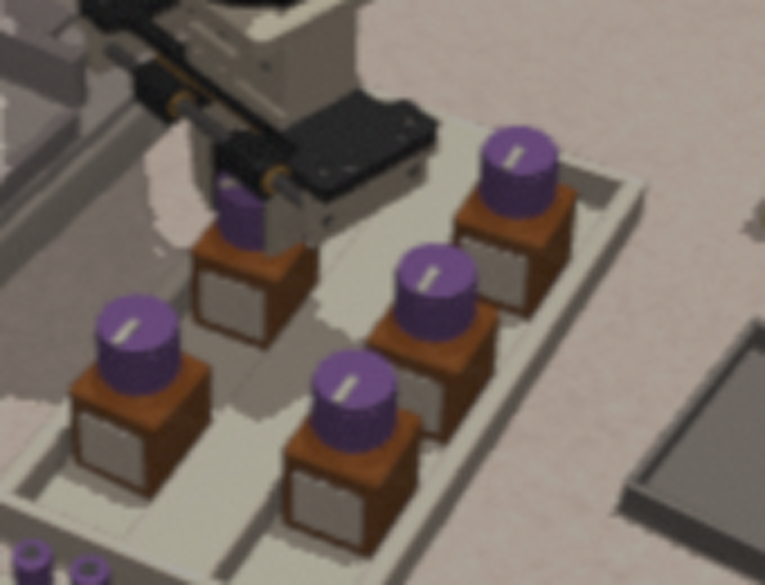

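```bash
python3 - <<'E'
from h import *
im=cv2.imread('pics/side0.png'); crop(im,150,295,170,125,4.5,'pics/si_t.png')
E
```

```text
(no output)
```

View pics/si_t.png

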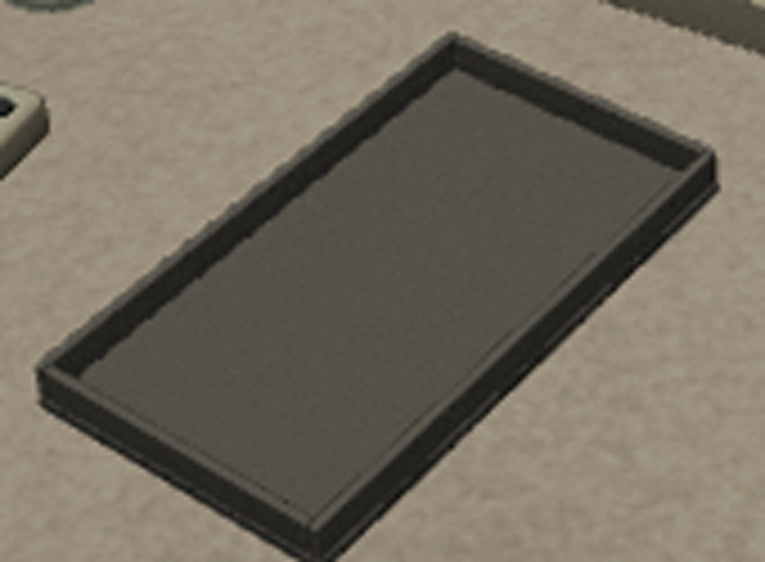

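Emit:
jog_arm:
  increments:
    - [[0, 0, -10, 0], [0, 0, -20, 0], [0, 0, -30, -3], [0, 0, -30, -6], [0, 0, -25, -6], [0, 0, 0, -6], [0, 0, 0, -6], [0, 0, 0, -6]]

```text
clock: 11.93
ee_pos: [0.5317, -0.0539, 0.2002]
ee_rot: [3.141, -0.002, 0.136]
wrist_force: [0.3, -0.1, -2.8]
gripper_width: 0.422
```

Emit:
jog_arm:
  increments:
    - [[0, 0, 0, -6], [0, 0, 0, -6], [0, 0, 0, -6], [0, 0, 0, -6], [0, 0, 0, -6], [0, 0, 0, -6], [0, 0, 0, -6], [0, 0, 0, -6]]

```text
clock: 12.6
ee_pos: [0.5312, -0.0539, 0.1994]
ee_rot: [3.141, 0.0, 0.974]
wrist_force: [-0.5, -0.8, -1.8]
gripper_width: 0.421
```

```bash
python3 s.py;python3 - <<'E'
from h import *
T=lambda u,v:np.array([150+u/4.5,295+v/4.5])
t=[ray('side',T(*c),.022)[:2] for c in [(468,47),(716,195),(323,522),(57,373)]]
print(np.round(t,4),np.mean(t,0))
E
```

```text
12.6 [ 0.5312 -0.0539  0.1994] [3.141 0.    0.974] w 0.421 j7 -0.89 T [-0.054 -0.052 -0.012] F [-0.5 -0.8 -1.8]
[[0.5675 0.1729]
 [0.4322 0.2146]
 [0.4852 0.421 ]
 [0.6119 0.4007]] [0.5241816  0.30228381]
```

```bash
python3 - <<'E'
from h import *
T=lambda u,v:np.array([150+u/4.5,295+v/4.5])
t=[ray('side',T(*c),.022)[:2] for c in [(452,36),(716,155),(315,530),(42,370)]]
print(np.round(t,4),np.mean(t,0))
E
```

```text
[[0.5774 0.1691]
 [0.4423 0.1929]
 [0.4858 0.4252]
 [0.6179 0.4017]] [0.53082479 0.29723341]
```

Emit:
jog_arm:
  increments:
    - [[0, 0, 0, -3.2], [15, -7, 0, 0], [30, -14, 0, 0], [35, -16, 0, 0], [35, -16, 0, 0], [35, -16, 0, 0], [35, -16, 0, 0], [35, -16, 0, 0]]

```text
clock: 13.27
ee_pos: [0.5593, 0.1881, 0.1994]
ee_rot: [3.141, 0.0, 1.024]
wrist_force: [1.5, -0.3, -1.3]
gripper_width: 0.421
```

Emit:
jog_arm:
  increments:
    - [[35, -16, 0, 0], [35, -16, 0, 0], [35, -16, 0, 0], [35, -16, 0, 0], [22, -12, 0, 0], [0, 0, 25, 0], [0, 0, 25, 0], [0, 0, 25, 0]]

```text
clock: 13.93
ee_pos: [0.5785, 0.3656, 0.1237]
ee_rot: [3.141, -0.001, 1.026]
wrist_force: [0.2, -0.7, -1.9]
gripper_width: 0.418
```

```bash
python3 s.py
```

```text
13.9333 [0.5785 0.3656 0.1237] [ 3.141e+00 -1.000e-03  1.026e+00] w 0.418 j7 -1.57 T [-0.097 -0.097 -0.039] F [ 0.2 -0.7 -1.9]
```

Emit:
jog_arm:
  increments:
    - [[0, 0, 15, 0], [0, 0, 12, 0], [0, 0, 7, 0], [0, 0, 3.5, 0], [0, 0, 0, 0], [0, 0, 0, 0], [0, 0, 0, 0], [0, 0, 0, 0]]

```text
clock: 14.6
ee_pos: [0.5793, 0.3649, 0.0875]
ee_rot: [3.141, -0.002, 1.024]
wrist_force: [0.0, -0.2, -2.5]
gripper_width: 0.422
```

Emit:
jog_arm:
  increments:
    - [[0, 0, 0, 0], [0, 0, 0, 0], [0, 0, 0, 0], [0, 0, 0, 0], [0, 0, -10, 0], [0, 0, -40, 0], [0, 0, -40, 0], [0, 0, -30, 0]]
  grip: -0.3

```text
clock: 15.27
ee_pos: [0.5789, 0.3655, 0.21]
ee_rot: [3.141, -0.003, 1.025]
wrist_force: [0.9, 0.5, 0.4]
gripper_width: 0.65
```

```bash
python3 s.py;python3 - <<'E'
from h import *
im,_=snap('scene','sc3'); crop(im,250,170,290,180,2.7,'pics/sc3c.png')
E
```

```text
15.2667 [0.5789 0.3655 0.21  ] [ 3.141e+00 -3.000e-03  1.025e+00] w 0.65 j7 -1.52 T [ 0.012 -0.13   0.028] F [0.9 0.5 0.4]
```

View pics/sc3c.png

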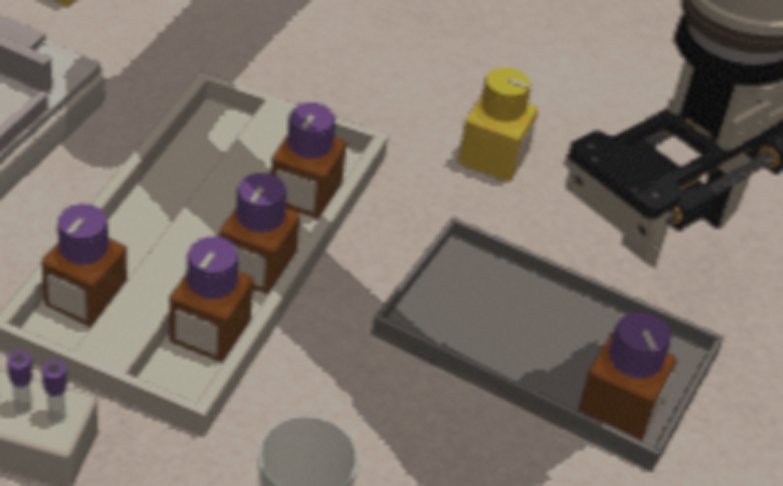

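Emit:
jog_arm:
  increments:
    - [[-15, 12, 0, 0], [-28, 25, 0, 0], [-28, 25, 0, 0], [-28, 25, 0, 0], [-28, 25, 0, 0], [-28, 25, 0, 0], [-28, 25, 0, 0], [-28, 25, 0, 0]]

```text
clock: 15.98
ee_pos: [0.6289, 0.0852, 0.207]
ee_rot: [3.141, -0.0, 1.024]
wrist_force: [1.0, 0.2, 0.8]
gripper_width: 0.648
```

Emit:
jog_arm:
  increments:
    - [[-28, 24, 0, 0], [-5, 3, 0, 0], [0, 0, 0, -5.3], [0, 0, 0, -5.3], [0, 0, 0, -5.3], [0, 0, 0, -5.3], [0, 0, 0, -5.4], [0, 0, 0, 0]]

```text
clock: 16.65
ee_pos: [0.6346, 0.0449, 0.2066]
ee_rot: [3.141, -0.0, 1.492]
wrist_force: [-0.3, 0.3, -0.6]
gripper_width: 0.651
```

```bash
python3 s.py;python3 - <<'E'
from h import *
im,_=snap('wrist','w5')
E
```

```text
16.65 [0.6346 0.0449 0.2066] [ 3.141 -0.     1.492] w 0.651 j7 -0.62 T [-0.113 -0.096 -0.052] F [-0.3  0.3 -0.6]
```

View pics/w5.png

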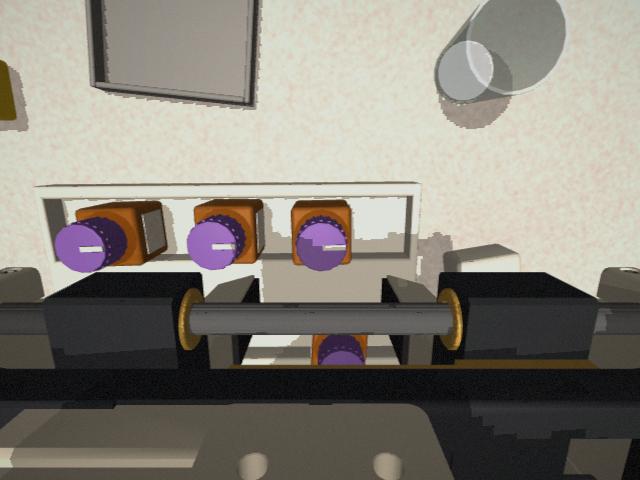

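```bash
python3 - <<'E'
from h import *
p=pickle.load(open('w5.pkl','rb'))
for u,v in [(322,246),(215,245),(82,247)]: print(ray('wrist',(u,v),.096,p)[:2].round(4))
E
```

```text
[0.6367 0.0462]
[0.5559 0.0534]
[0.4549 0.0598]
```

Emit:
jog_arm:
  increments:
    - [[1.0, 1.3, 15, 0], [0, 0, 35, 0], [0, 0, 35, 0], [0, 0, 22, 0], [0, 0, 10, 0], [0, 0, 5, 0], [0, 0, 0, 0], [0, 0, 0, 0]]

```text
clock: 17.37
ee_pos: [0.6369, 0.0463, 0.0853]
ee_rot: [3.14, -0.001, 1.488]
wrist_force: [0.0, 0.5, 0.5]
gripper_width: 0.653
```

Emit:
jog_arm:
  increments:
    - [[0, 0, 0, 0], [0, 0, 0, 0], [0, 0, 0, 0], [0, 0, 0, 0], [0, 0, 0, 0], [0, 0, 0, 0], [0, 0, 0, 0], [0, 0, 0, 0]]
  grip: 1
  force: 25

```text
clock: 18.03
ee_pos: [0.6364, 0.0457, 0.085]
ee_rot: [3.141, 0.0, 1.488]
wrist_force: [-1.5, -1.4, 5.9]
gripper_width: 0.419
```

```bash
python3 s.py
```

```text
18.0333 [0.6364 0.0457 0.085 ] [3.141 0.    1.488] w 0.419 j7 -0.71 T [-0.158  0.174 -0.   ] F [-1.5 -1.4  5.9]
```

Emit:
jog_arm:
  increments:
    - [[0, 0, 0, 2], [0, 0, 0, 2], [0, 0, 0, 2], [0, 0, 0, 2], [0, 0, 0, 2], [0, 0, 0, 2], [0, 0, 0, 2], [0, 0, 0, 0]]

```text
clock: 18.7
ee_pos: [0.6364, 0.0456, 0.085]
ee_rot: [3.14, 0.0, 1.242]
wrist_force: [-1.5, -0.7, 6.4]
gripper_width: 0.42
```

```bash
python3 s.py
```

```text
18.7 [0.6364 0.0456 0.085 ] [3.14  0.    1.242] w 0.42 j7 -0.93 T [-0.136  0.156 -0.015] F [-1.5 -0.7  6.4]
```

Emit:
jog_arm:
  increments:
    - [[0, 0, 0, 1.5], [0, 0, 0, 1.5], [0, 0, 0, 1.5], [0, 0, 0, 0], [0, 0, 0, 0], [0, 0, 0, 0], [0, 0, 0, 0], [0, 0, 0, 0]]

```text
clock: 19.37
ee_pos: [0.6364, 0.0456, 0.085]
ee_rot: [3.141, 0.0, 1.166]
wrist_force: [-1.9, -0.7, 6.1]
gripper_width: 0.417
```

```bash
python3 s.py;python3 - <<'E'
from h import *
im,_=snap('scene','sc4');crop(im,250,180,170,130,4.5,'pics/sc4c.png')
E
```

```text
19.3667 [0.6364 0.0456 0.085 ] [3.141 0.    1.166] w 0.417 j7 -0.99 T [-0.194  0.181 -0.01 ] F [-1.9 -0.7  6.1]
```

View pics/sc4c.png

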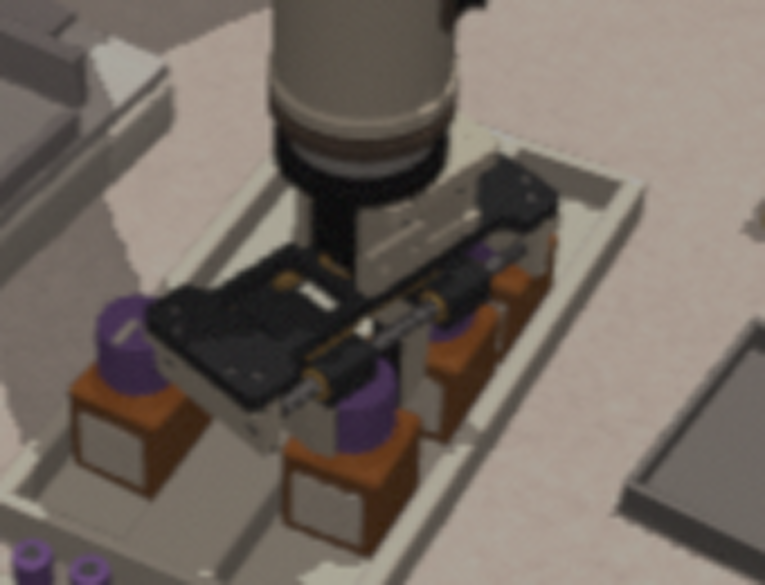

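Emit:
jog_arm:
  increments:
    - [[0, 0, 0, 4], [0, 0, 0, 4], [0, 0, 0, 4], [0, 0, 0, 4], [0, 0, 0, 4], [0, 0, 0, 4], [0, 0, 0, 4], [0, 0, 0, 0]]

```text
clock: 20.08
ee_pos: [0.6367, 0.0458, 0.085]
ee_rot: [3.14, -0.001, 0.675]
wrist_force: [-0.1, 0.1, 4.0]
gripper_width: 0.421
```

```bash
python3 s.py;python3 - <<'E'
from h import *
im,_=snap('scene','sc5');crop(im,250,180,170,130,4.5,'pics/sc5c.png')
E
```

```text
20.0833 [0.6367 0.0458 0.085 ] [ 3.14e+00 -1.00e-03  6.75e-01] w 0.421 j7 -1.42 T [-0.112 -0.043  0.044] F [-0.1  0.1  4. ]
```

View pics/sc5c.png

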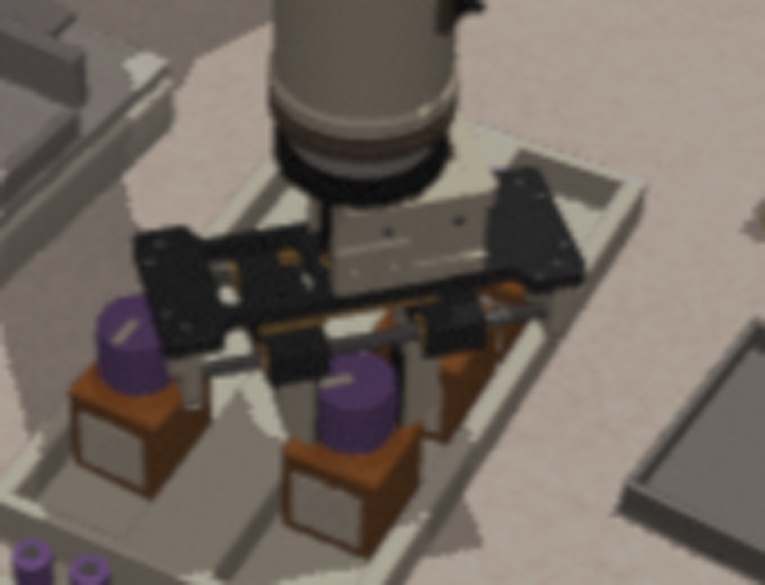

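Emit:
jog_arm:
  increments:
    - [[0, 0, -10, 0], [0, 0, -20, 0], [0, 0, -30, 0], [0, 0, -30, 5.4], [0, 0, -20, 0], [5, -16, 0, 0], [11, -35, 0, 0], [11, -35, 0, 0]]

```text
clock: 20.8
ee_pos: [0.6112, 0.1304, 0.1943]
ee_rot: [3.141, 0.001, 0.579]
wrist_force: [0.1, 1.4, -2.4]
gripper_width: 0.422
```

Emit:
jog_arm:
  increments:
    - [[11, -35, 0, 0], [11, -35, 0, 0], [11, -35, 0, 0], [11, -35, 0, 0], [5, -18, 0, 0], [0, 0, 25, 0], [0, 0, 25, 0], [0, 0, 20, 0]]

```text
clock: 21.47
ee_pos: [0.5639, 0.2912, 0.1225]
ee_rot: [-3.141, 0.002, 0.586]
wrist_force: [1.2, 0.2, -3.2]
gripper_width: 0.421
```

```bash
python3 s.py
```

```text
21.4667 [0.5639 0.2912 0.1225] [-3.141e+00  2.000e-03  5.860e-01] w 0.421 j7 -1.89 T [-0.081 -0.006  0.023] F [ 1.2  0.2 -3.2]
```

Emit:
jog_arm:
  increments:
    - [[0, 0, 14, 0], [0, 0, 11, 0], [0, 0, 6, 0], [0, 0, 3.5, 0], [0, 0, 0, 0], [0, 0, 0, 0], [0, 0, 0, 0], [0, 0, 0, 0]]

```text
clock: 22.13
ee_pos: [0.5659, 0.2916, 0.0908]
ee_rot: [3.141, -0.002, 0.583]
wrist_force: [0.2, 0.1, -1.9]
gripper_width: 0.422
```

Emit:
jog_arm:
  increments:
    - [[0, 0, 0, 0], [0, 0, 0, 0], [0, 0, 0, 0], [0, 0, 0, 0], [0, 0, -10, 0], [0, 0, -40, 0], [0, 0, -40, 0], [0, 0, -30, 0]]
  grip: -0.3

```text
clock: 22.8
ee_pos: [0.5655, 0.2922, 0.2133]
ee_rot: [-3.141, -0.002, 0.583]
wrist_force: [1.0, 1.0, 0.6]
gripper_width: 0.651
```

```bash
python3 s.py;python3 - <<'E'
from h import *
im,_=snap('scene','sc6'); crop(im,250,170,290,180,2.7,'pics/sc6c.png')
E
```

```text
22.8 [0.5655 0.2922 0.2133] [-3.141e+00 -2.000e-03  5.830e-01] w 0.651 j7 -1.84 T [ 0.026 -0.117 -0.021] F [1.  1.  0.6]
```

View pics/sc6c.png

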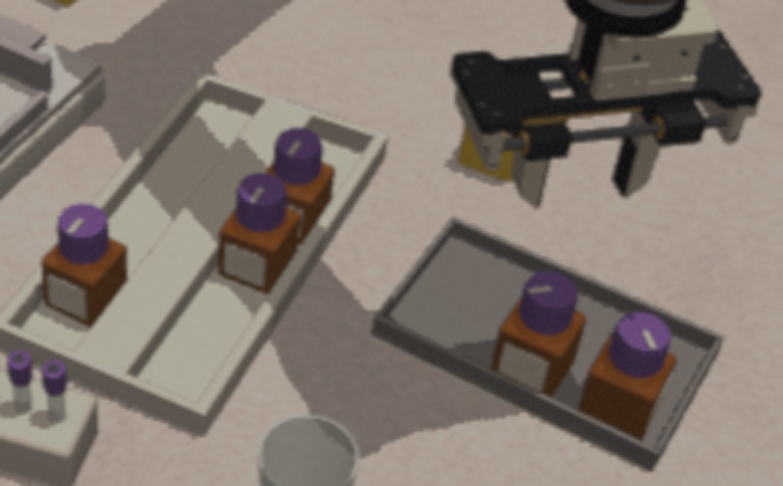

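```bash
python3 - <<'E'
from h import *
for n,u,v in [('C',298,143),('D',262,188),('B',83,220)]: print(n, ray('scene',(250+u/2.7,170+v/2.7),.096)[:2].round(4))
E
```

```text
C [0.4907 0.0621]
D [0.5532 0.055 ]
B [ 0.6449 -0.0591]
```

Emit:
jog_arm:
  increments:
    - [[-10, 14, 0, 0], [-20, 27, 0, 0], [-20, 27, 0, 0], [-20, 27, 0, 0], [-20, 27, 0, 0], [-20, 27, 0, 0], [-20, 27, 0, 0], [-12, 16, 0, 0]]

```text
clock: 23.52
ee_pos: [0.5521, 0.0482, 0.21]
ee_rot: [3.139, 0.001, 0.579]
wrist_force: [0.9, -1.1, 0.4]
gripper_width: 0.65
```

Emit:
jog_arm:
  increments:
    - [[0, 0, 0, 6.3], [0, 0, 0, 6.3], [0, 0, 0, 6.3], [0, 0, 0, 6.3], [0, 0, 0, 6.3], [0, 0, 0, 6.3], [0, 0, 0, 0], [0, 0, 0, 0]]

```text
clock: 24.18
ee_pos: [0.5524, 0.053, 0.2102]
ee_rot: [3.141, -0.001, -0.073]
wrist_force: [-0.6, 0.4, 0.6]
gripper_width: 0.65
```

```bash
python3 s.py;python3 - <<'E'
from h import *
im,_=snap('wrist','w6')
E
```

```text
24.1833 [0.5524 0.053  0.2102] [ 3.141e+00 -1.000e-03 -7.300e-02] w 0.65 j7 -2.02 T [ 0.032 -0.062 -0.013] F [-0.6  0.4  0.6]
```

View pics/w6.png

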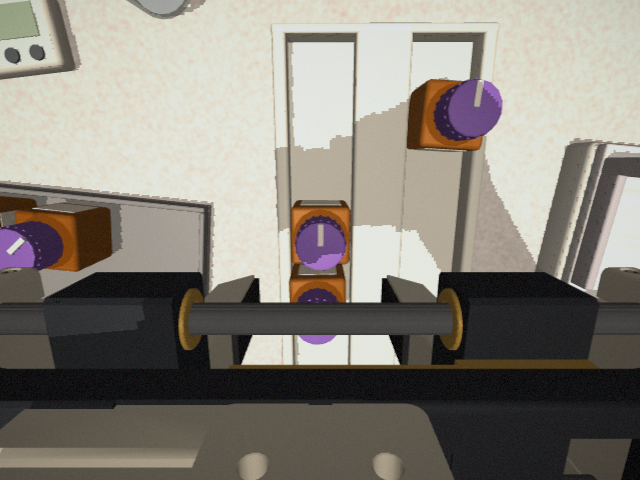

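```bash
python3 - <<'E'
from h import *
p=pickle.load(open('w6.pkl','rb'))
for u,v in [(320,245),(474,109)]: print(ray('wrist',(u,v),.096,p)[:2].round(4))
E
```

```text
[0.5542 0.0529]
[ 0.644  -0.0617]
```

Emit:
jog_arm:
  increments:
    - [[2.0, 0, 15, 0], [0, 0, 35, 0], [0, 0, 35, 0], [0, 0, 25, 0], [0, 0, 10, 0], [0, 0, 5, 0], [0, 0, 0, 0], [0, 0, 0, 0]]

```text
clock: 24.9
ee_pos: [0.5554, 0.053, 0.0859]
ee_rot: [-3.141, -0.002, -0.076]
wrist_force: [0.6, 0.2, 0.2]
gripper_width: 0.65
```

Emit:
jog_arm:
  increments:
    - [[0, 0, 0, 0], [0, 0, 0, 0], [0, 0, 0, 0], [0, 0, 0, 0], [0, 0, 0, 0], [0, 0, 0, 0], [0, 0, 0, 0], [0, 0, 0, 0]]
  grip: 1
  force: 25

```text
clock: 25.57
ee_pos: [0.555, 0.0527, 0.0855]
ee_rot: [3.142, -0.001, -0.077]
wrist_force: [-0.7, 0.2, 6.2]
gripper_width: 0.418
```

```bash
python3 s.py
```

```text
25.5667 [0.555  0.0527 0.0855] [ 3.142e+00 -1.000e-03 -7.700e-02] w 0.418 j7 -2.13 T [-0.121  0.167  0.018] F [-0.7  0.2  6.2]
```

Emit:
jog_arm:
  increments:
    - [[0, 0, 0, -2], [0, 0, 0, -2], [0, 0, 0, -2], [0, 0, 0, -2], [0, 0, 0, -2], [0, 0, 0, -2], [0, 0, 0, -2], [0, 0, 0, 0]]

```text
clock: 26.23
ee_pos: [0.555, 0.0533, 0.0855]
ee_rot: [-3.141, -0.002, 0.17]
wrist_force: [-0.2, 1.5, 6.9]
gripper_width: 0.421
```

```bash
python3 s.py
```

```text
26.2333 [0.555  0.0533 0.0855] [-3.141e+00 -2.000e-03  1.700e-01] w 0.421 j7 -1.93 T [0.153 0.222 0.073] F [-0.2  1.5  6.9]
```

Emit:
jog_arm:
  increments:
    - [[0, 0, 0, -1.5], [0, 0, 0, -1.5], [0, 0, 0, -1.5], [0, 0, 0, 0], [0, 0, 0, 0], [0, 0, 0, 0], [0, 0, 0, 0], [0, 0, 0, 0]]

```text
clock: 26.9
ee_pos: [0.5549, 0.0534, 0.0855]
ee_rot: [-3.141, -0.002, 0.246]
wrist_force: [-1.1, 1.3, 5.5]
gripper_width: 0.415
```

```bash
python3 s.py;python3 - <<'E'
from h import *
im,_=snap('scene','sc7');crop(im,250,180,170,130,4.5,'pics/sc7c.png')
E
```

```text
26.9 [0.5549 0.0534 0.0855] [-3.141e+00 -2.000e-03  2.460e-01] w 0.415 j7 -1.86 T [ 0.159  0.142 -0.097] F [-1.1  1.3  5.5]
```

View pics/sc7c.png

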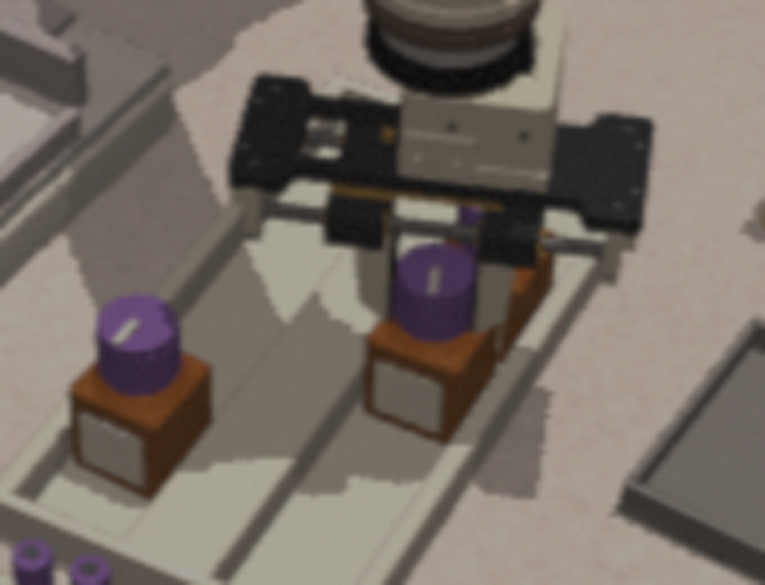

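Emit:
jog_arm:
  increments:
    - [[0, 0, 0, -1.5], [0, 0, 0, -1.5], [0, 0, 0, -1.5], [0, 0, 0, -1.5], [0, 0, 0, 0], [0, 0, 0, 0], [0, 0, 0, 0], [0, 0, 0, 0]]

```text
clock: 27.62
ee_pos: [0.5549, 0.0536, 0.0855]
ee_rot: [-3.141, -0.002, 0.351]
wrist_force: [-1.1, 1.6, 5.8]
gripper_width: 0.417
```

```bash
python3 s.py;python3 - <<'E'
from h import *
im,_=snap('scene','sc8');crop(im,310,200,70,80,7,'pics/sc8c.png')
a=cv2.imread('pics/sc6.png')[200:280,310:380];b=im[200:280,310:380]
cv2.imwrite('pics/cmp.png',cv2.resize(np.hstack([a,b]),None,fx=5,fy=5,interpolation=cv2.INTER_CUBIC))
E
```

```text
27.6167 [0.5549 0.0536 0.0855] [-3.141e+00 -2.000e-03  3.510e-01] w 0.417 j7 -1.77 T [0.295 0.187 0.009] F [-1.1  1.6  5.8]
```

View pics/cmp.png

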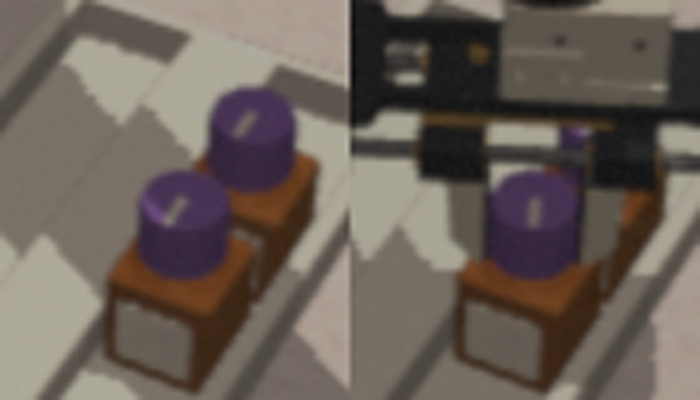

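Emit:
jog_arm:
  increments:
    - [[0, 0, 0, -3], [0, 0, 0, -3], [0, 0, 0, -3], [0, 0, 0, -3], [0, 0, 0, -3], [0, 0, 0, -3], [0, 0, 0, -3], [0, 0, 0, 0]]

```text
clock: 28.33
ee_pos: [0.5545, 0.0544, 0.0856]
ee_rot: [-3.141, -0.002, 0.721]
wrist_force: [-1.5, 2.3, 7.9]
gripper_width: 0.418
```

```bash
python3 s.py;python3 - <<'E'
from h import *
im,_=snap('scene','sc9')
a=cv2.imread('pics/sc6.png')[200:280,310:380];b=im[200:280,310:380]
cv2.imwrite('pics/cmp2.png',cv2.resize(np.hstack([a,b]),None,fx=5,fy=5,interpolation=cv2.INTER_CUBIC))
E
```

```text
28.3333 [0.5545 0.0544 0.0856] [-3.141e+00 -2.000e-03  7.210e-01] w 0.418 j7 -1.46 T [0.501 0.363 0.056] F [-1.5  2.3  7.9]
```

View pics/cmp2.png

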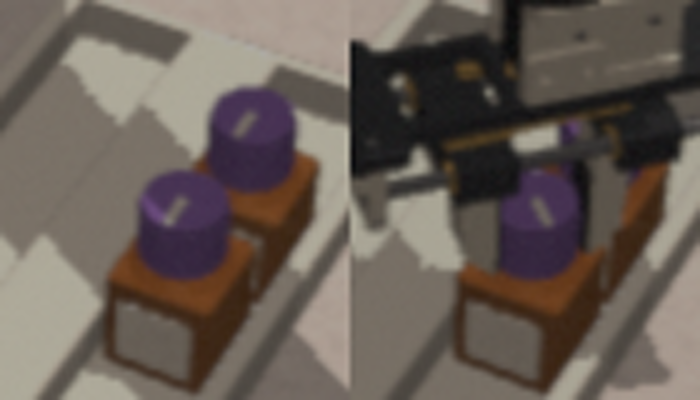

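Emit:
jog_arm:
  increments:
    - [[0, 0, -10, 0], [0, 0, -20, 0], [0, 0, -30, 0], [0, 0, -30, 5.4], [0, 0, -20, 0], [8, -12, 0, 0], [19, -27, 0, 0], [19, -27, 0, 0]]

```text
clock: 29.05
ee_pos: [0.5535, 0.1313, 0.1952]
ee_rot: [3.14, 0.001, 0.618]
wrist_force: [0.9, -0.1, -2.7]
gripper_width: 0.417
```

Emit:
jog_arm:
  increments:
    - [[19, -27, 0, 0], [19, -27, 0, 0], [10, -14, 0, 0], [0, 0, 25, 0], [0, 0, 25, 0], [0, 0, 20, 0], [0, 0, 15, 0], [0, 0, 10, 0]]

```text
clock: 29.72
ee_pos: [0.5515, 0.2154, 0.0978]
ee_rot: [-3.141, 0.003, 0.623]
wrist_force: [0.3, -0.1, -2.4]
gripper_width: 0.42
```

```bash
python3 s.py
```

```text
29.7167 [0.5515 0.2154 0.0978] [-3.141e+00  3.000e-03  6.230e-01] w 0.42 j7 -1.81 T [-0.041  0.056 -0.022] F [ 0.3 -0.1 -2.4]
```

Emit:
jog_arm:
  increments:
    - [[0, 0, 5, 0], [0, 0, 4, 0], [0, 0, 2, 0], [0, 0, 0, 0], [0, 0, 0, 0], [0, 0, 0, 0], [0, 0, 0, 0], [0, 0, 0, 0]]

```text
clock: 30.38
ee_pos: [0.5528, 0.2163, 0.0892]
ee_rot: [3.141, -0.001, 0.623]
wrist_force: [0.8, 0.2, -1.8]
gripper_width: 0.416
```

Emit:
jog_arm:
  increments:
    - [[0, 0, 0, 0], [0, 0, 0, 0], [0, 0, 0, 0], [0, 0, 0, 0], [0, 0, -10, 0], [0, 0, -40, 0], [0, 0, -40, 0], [0, 0, -30, 0]]
  grip: -0.3

```text
clock: 31.05
ee_pos: [0.5528, 0.2172, 0.2121]
ee_rot: [-3.141, -0.002, 0.624]
wrist_force: [1.0, 0.3, 0.2]
gripper_width: 0.648
```

```bash
python3 s.py;python3 - <<'E'
from h import *
im,_=snap('scene','sc10'); crop(im,250,170,290,180,2.7,'pics/sc10c.png')
E
```

```text
31.05 [0.5528 0.2172 0.2121] [-3.141e+00 -2.000e-03  6.240e-01] w 0.648 j7 -1.72 T [-0.022 -0.132  0.005] F [1.  0.3 0.2]
```

View pics/sc10c.png

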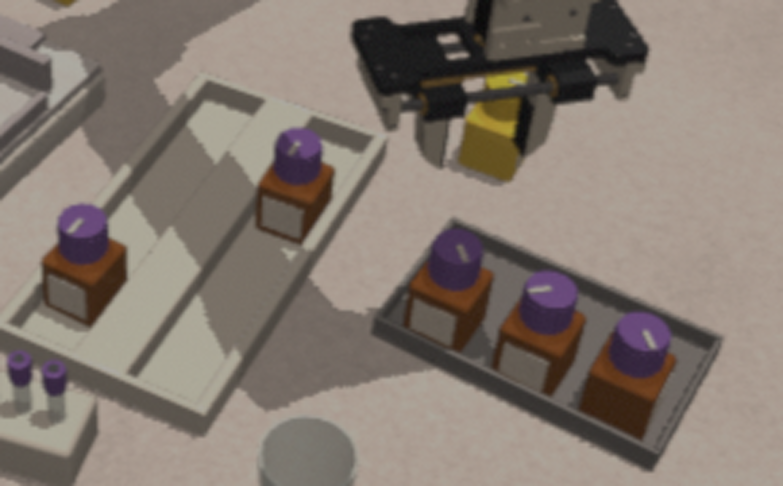

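Emit:
jog_arm:
  increments:
    - [[-14, 9, 0, 0], [-29, 18, 0, 0], [-29, 18, 0, 0], [-29, 18, 0, 0], [-29, 18, 0, 0], [-14, 9, 0, -6], [0, 0, 0, -6], [0, 0, 0, -6]]

```text
clock: 31.77
ee_pos: [0.4877, 0.0572, 0.2092]
ee_rot: [3.14, 0.001, 0.939]
wrist_force: [-0.8, 0.9, 0.1]
gripper_width: 0.649
```

Emit:
jog_arm:
  increments:
    - [[0, 0, 0, -6.3], [0, 0, 0, -6.3], [0, 0, 0, -6.3], [0, 0, 0, -6.3], [0, 0, 0, -6.4], [0, 0, 0, 0], [0, 0, 0, 0], [0, 0, 0, 0]]

```text
clock: 32.43
ee_pos: [0.4881, 0.0592, 0.2089]
ee_rot: [3.141, 0.0, 1.485]
wrist_force: [-1.4, 0.2, -0.4]
gripper_width: 0.653
```

```bash
python3 s.py;python3 - <<'E'
from h import *
im,_=snap('wrist','w7')
E
```

```text
32.4333 [0.4881 0.0592 0.2089] [3.141 0.    1.485] w 0.653 j7 -0.65 T [-0.089 -0.058  0.015] F [-1.4  0.2 -0.4]
```

View pics/w7.png

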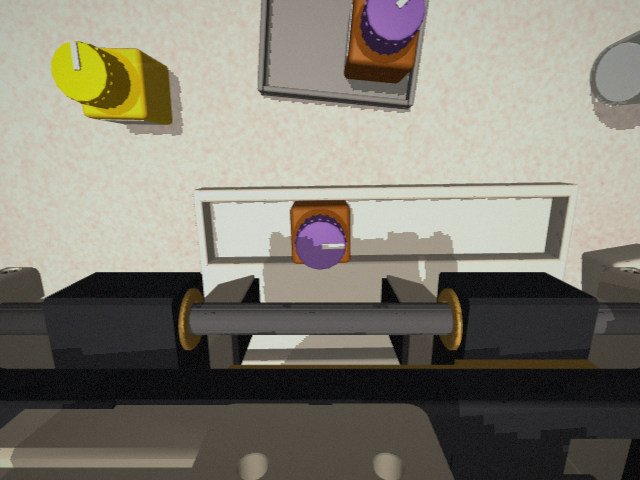

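Emit:
jog_arm:
  increments:
    - [[2.0, 0.5, 15, 0], [0, 0, 35, 0], [0, 0, 35, 0], [0, 0, 24, 0], [0, 0, 10, 0], [0, 0, 5, 0], [0, 0, 0, 0], [0, 0, 0, 0]]

```text
clock: 33.15
ee_pos: [0.4897, 0.0616, 0.0858]
ee_rot: [3.14, -0.0, 1.488]
wrist_force: [0.7, -0.0, 0.8]
gripper_width: 0.653
```

Emit:
jog_arm:
  increments:
    - [[0, 0, 0, 0], [0, 0, 0, 0], [0, 0, 0, 0], [0, 0, 0, 0], [0, 0, 0, 0], [0, 0, 0, 0], [0, 0, 0, 0], [0, 0, 0, 0]]
  grip: 1
  force: 25

```text
clock: 33.82
ee_pos: [0.489, 0.0611, 0.0853]
ee_rot: [3.141, 0.0, 1.488]
wrist_force: [-2.0, -0.8, 6.4]
gripper_width: 0.42
```

```bash
python3 s.py
```

```text
33.8167 [0.489  0.0611 0.0853] [3.141 0.    1.488] w 0.42 j7 -0.83 T [-0.223  0.128 -0.062] F [-2.  -0.8  6.4]
```

Emit:
jog_arm:
  increments:
    - [[0, 0, 0, 2], [0, 0, 0, 2], [0, 0, 0, 2], [0, 0, 0, 2], [0, 0, 0, 2], [0, 0, 0, 2], [0, 0, 0, 2], [0, 0, 0, 0]]

```text
clock: 34.48
ee_pos: [0.4884, 0.06, 0.0852]
ee_rot: [3.141, 0.003, 1.243]
wrist_force: [-3.2, -3.9, 9.2]
gripper_width: 0.419
```

```bash
python3 s.py
```

```text
34.4833 [0.4884 0.06   0.0852] [3.141e+00 3.000e-03 1.243e+00] w 0.419 j7 -1.03 T [-0.782  0.5    0.295] F [-3.2 -3.9  9.2]
```

Emit:
jog_arm:
  increments:
    - [[0, 0, 0, 1.5], [0, 0, 0, 1.5], [0, 0, 0, 1.5], [0, 0, 0, 0], [0, 0, 0, 0], [0, 0, 0, 0], [0, 0, 0, 0], [0, 0, 0, 0]]

```text
clock: 35.15
ee_pos: [0.4879, 0.0596, 0.0852]
ee_rot: [-3.142, 0.004, 1.166]
wrist_force: [-5.3, -4.1, 10.1]
gripper_width: 0.414
```

```bash
python3 s.py;python3 - <<'E'
from h import *
im,_=snap('scene','sc11')
a=cv2.imread('pics/sc10.png')[205:275,325:395];b=im[205:275,325:395]
cv2.imwrite('pics/cmp3.png',cv2.resize(np.hstack([a,b]),None,fx=5,fy=5,interpolation=cv2.INTER_CUBIC))
E
```

```text
35.15 [0.4879 0.0596 0.0852] [-3.142  0.004  1.166] w 0.414 j7 -1.1 T [-1.009  0.9    0.37 ] F [-5.3 -4.1 10.1]
```

View pics/cmp3.png

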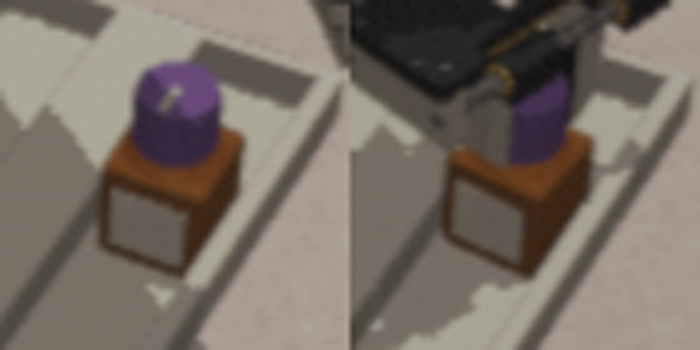

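Emit:
jog_arm:
  increments:
    - [[0, 0, 0, 1.5], [0, 0, 0, 1.5], [0, 0, 0, 1], [0, 0, 0, 0], [0, 0, 0, 0], [0, 0, 0, 0], [0, 0, 0, 0], [0, 0, 0, 0]]

```text
clock: 35.87
ee_pos: [0.4878, 0.0596, 0.0851]
ee_rot: [3.141, 0.004, 1.096]
wrist_force: [-4.2, -4.3, 10.9]
gripper_width: 0.419
```

```bash
python3 s.py
```

```text
35.8667 [0.4878 0.0596 0.0851] [3.141 0.004 1.096] w 0.419 j7 -1.16 T [-1.042  0.927  0.438] F [-4.2 -4.3 10.9]
```

Emit:
jog_arm:
  increments:
    - [[0, 0, 0, 0], [0, 0, 0, 0], [0, 0, 0, 0], [0, 0, 0, 0], [0, 0, -10, 0], [0, 0, -35, 0], [0, 0, -35, 0], [0, 0, 0, 0]]
  grip: -0.3

```text
clock: 36.53
ee_pos: [0.4923, 0.063, 0.1706]
ee_rot: [3.134, -0.005, 1.097]
wrist_force: [1.3, -0.6, -0.4]
gripper_width: 0.649
```

```bash
python3 s.py;python3 - <<'E'
from h import *
im,_=snap('wrist','w8');crop(im,220,130,200,150,4,'pics/w8c.png')
im,_=snap('scene','sc12');crop(im,325,205,70,70,8,'pics/sc12c.png')
E
```

```text
36.5333 [0.4923 0.063  0.1706] [ 3.134 -0.005  1.097] w 0.649 j7 -1.04 T [ 0.042 -0.077  0.04 ] F [ 1.3 -0.6 -0.4]
```

View pics/w8c.png

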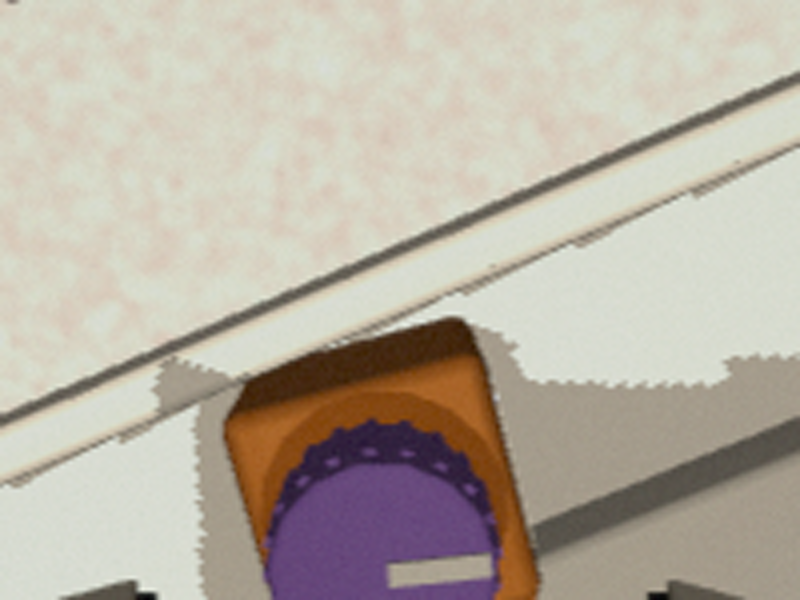

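View pics/sc12c.png

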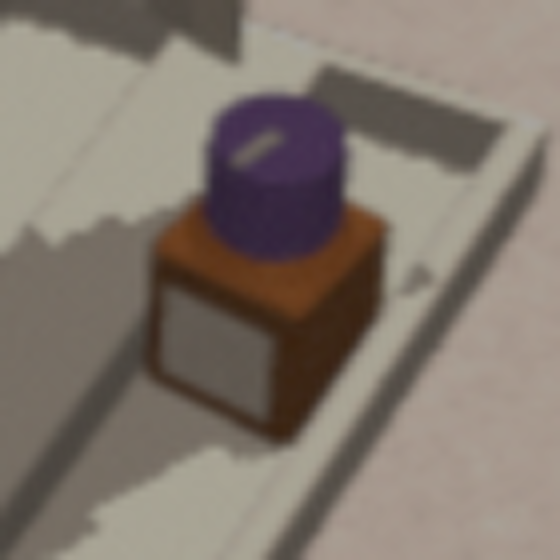

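```bash
python3 - <<'E'
from h import *
p=pickle.load(open('w8.pkl','rb'))
g=lambda u,v,z:ray('wrist',(220+u/4,130+v/4),z,p)[:2]
def ang(a,b,z): d=g(*b,z)-g(*a,z); return np.arctan2(d[1],d[0]).round(3)
print('body',ang((235,425),(475,350),.06), 'side edge',ang((475,350),(540,590),.06)+np.pi/2,'line',ang((388,577),(490,566),.096),'carrier',ang((0,480),(800,150),.028))
print('cap c',g(382,580,.096))
E
```

```text
body -0.169 side edge -0.20020367320510335 line -0.364 carrier -0.083
cap c [0.48658805 0.05606274]
```

Emit:
jog_arm:
  increments:
    - [[0, 0, 0, -5.8], [0, 0, 0, -5.8], [0, 0, 0, -5.8], [-2, -1.6, 10, 0], [0, 0, 30, 0], [0, 0, 25, 0], [0, 0, 15, 0], [0, 0, 0, 0]]

```text
clock: 37.3
ee_pos: [0.483, 0.0587, 0.0806]
ee_rot: [-3.134, 0.002, 1.397]
wrist_force: [-0.2, -0.5, 0.2]
gripper_width: 0.651
```

Emit:
jog_arm:
  increments:
    - [[0, 0, 0, 0], [0, 0, 0, 0], [0, 0, 0, 0], [0, 0, 0, 0], [0, 0, 0, 0], [0, 0, 0, 0], [0, 0, 0, 0], [0, 0, -10, 0]]
  grip: 1
  force: 25

```text
clock: 37.97
ee_pos: [0.4857, 0.059, 0.094]
ee_rot: [-3.139, 0.001, 1.399]
wrist_force: [-0.2, 0.3, -2.3]
gripper_width: 0.42
```

```bash
python3 s.py
```

```text
37.9667 [0.4857 0.059  0.094 ] [-3.139e+00  1.000e-03  1.399e+00] w 0.42 j7 -0.88 T [-0.048 -0.104 -0.028] F [-0.2  0.3 -2.3]
```

Emit:
jog_arm:
  increments:
    - [[0, 0, -30, 0], [0, 0, -35, 0], [0, 0, -35, 0], [0, 0, -26, 0], [-18, 5, 0, 0], [-35, 10.5, 0, 0], [-35, 10.5, 0, 0], [-35, 10.5, 0, 0]]

```text
clock: 38.63
ee_pos: [0.5013, -0.0693, 0.2214]
ee_rot: [3.141, 0.001, 1.401]
wrist_force: [0.7, -0.3, -2.2]
gripper_width: 0.424
```

Emit:
jog_arm:
  increments:
    - [[-35, 10.5, 0, 0], [-35, 10.5, 0, 0], [-35, 10.5, 0, 0], [-35, 10.5, 0, 0], [-35, 10.5, 0, 0], [-35, 10.5, 0, 0], [-30, 9, 0, 0], [0, 0, 0, 0]]

```text
clock: 39.3
ee_pos: [0.5298, -0.3264, 0.2199]
ee_rot: [-3.141, 0.004, 1.389]
wrist_force: [-0.2, -1.0, -1.7]
gripper_width: 0.419
```

```bash
python3 s.py;python3 - <<'E'
from h import *
im,_=snap('wrist','w9')
im,_=snap('scene','sc13');crop(im,140,130,200,140,4,'pics/sc13c.png')
E
```

```text
39.3 [ 0.5298 -0.3264  0.2199] [-3.141  0.004  1.389] w 0.419 j7 -0.07 T [-0.121 -0.148 -0.021] F [-0.2 -1.  -1.7]
```

View pics/w9.png

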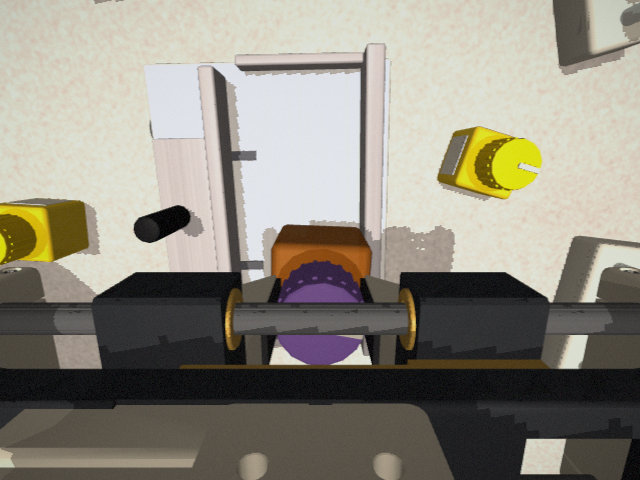

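View pics/sc13c.png

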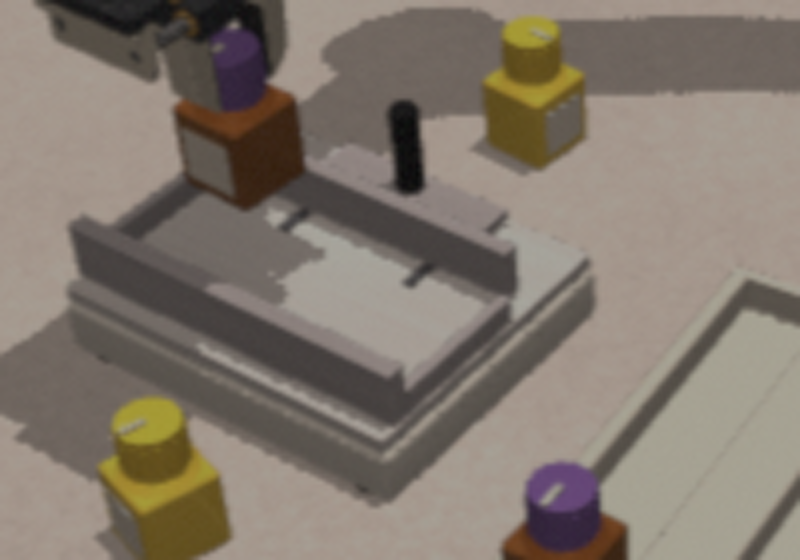

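Emit:
jog_arm:
  increments:
    - [[-8.5, 5, 0, 0], [0, 0, 20, 0], [0, 0, 25, 0], [0, 0, 20, 0], [0, 0, 10, 0], [0, 0, 0, 0], [0, 0, 0, 0], [0, 0, 0, 0]]

```text
clock: 40.07
ee_pos: [0.5365, -0.3257, 0.1472]
ee_rot: [3.139, 0.0, 1.4]
wrist_force: [0.0, -0.7, -1.3]
gripper_width: 0.42
```

```bash
python3 s.py;python3 - <<'E'
from h import *
im,_=snap('scene','sc14');crop(im,140,130,200,140,4,'pics/sc14c.png')
im,_=snap('side','sd14');crop(im,290,130,170,120,4.5,'pics/sd14c.png')
E
```

```text
40.0667 [ 0.5365 -0.3257  0.1472] [3.139 0.    1.4  ] w 0.42 j7 -0.11 T [-0.019 -0.08  -0.049] F [ 0.  -0.7 -1.3]
```

View pics/sc14c.png

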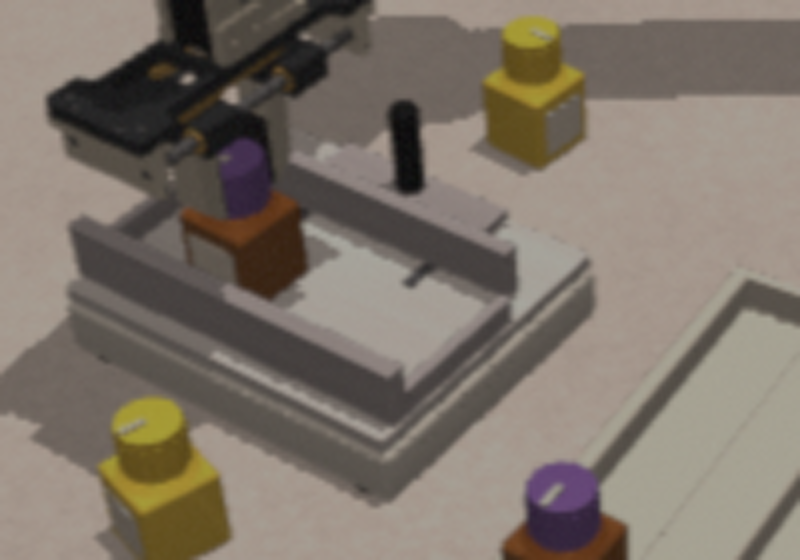

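View pics/sd14c.png

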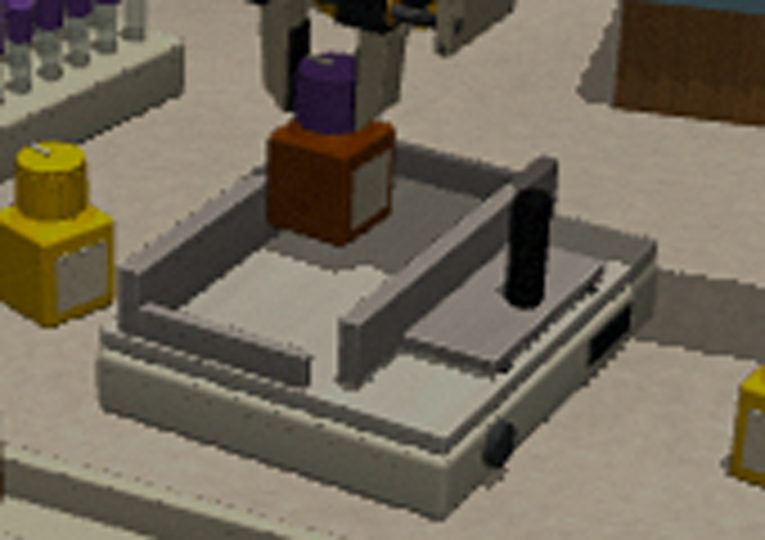

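Emit:
jog_arm:
  increments:
    - [[-5, 0, 0, 0], [-5, 0, 3, 0], [0, 0, 5, 0], [0, 0, 3, 0], [0, 0, 0, 0], [0, 0, 0, 0], [0, 0, 0, 0], [0, 0, 0, 0]]

```text
clock: 40.83
ee_pos: [0.5338, -0.3356, 0.1348]
ee_rot: [3.141, -0.0, 1.4]
wrist_force: [-0.4, -0.3, -1.9]
gripper_width: 0.419
```

```bash
python3 s.py
```

```text
40.8333 [ 0.5338 -0.3356  0.1348] [ 3.141 -0.     1.4  ] w 0.419 j7 -0.1 T [-0.065 -0.133  0.015] F [-0.4 -0.3 -1.9]
```

Emit:
jog_arm:
  increments:
    - [[0, 0, 1.5, 0], [0, 0, 1.5, 0], [0, 0, 0, 0], [0, 0, 0, 0], [0, 0, 0, 0], [0, 0, 0, 0], [0, 0, 0, 0], [0, 0, 0, 0]]

```text
clock: 41.5
ee_pos: [0.5336, -0.3358, 0.1318]
ee_rot: [3.141, 0.0, 1.4]
wrist_force: [0.4, 0.1, -1.8]
gripper_width: 0.421
```

Emit:
jog_arm:
  increments:
    - [[0, 0, 0, 0], [0, 0, 0, 0], [0, 0, 0, 0], [0, 0, 0, 0], [0, 0, -10, 0], [0, 0, -40, 0], [0, 0, -40, 0], [0, 0, 0, 0]]
  grip: -0.3

```text
clock: 42.17
ee_pos: [0.5383, -0.3366, 0.2307]
ee_rot: [3.13, 0.004, 1.4]
wrist_force: [2.4, -0.1, 1.3]
gripper_width: 0.649
```

```bash
python3 s.py;python3 - <<'E'
from h import *
im,_=snap('wrist','w10')
im,_=snap('scene','sc15');crop(im,140,130,200,140,4,'pics/sc15c.png')
E
```

```text
42.1667 [ 0.5383 -0.3366  0.2307] [3.13  0.004 1.4  ] w 0.649 j7 -0.04 T [-0.012 -0.257 -0.018] F [ 2.4 -0.1  1.3]
```

View pics/w10.png

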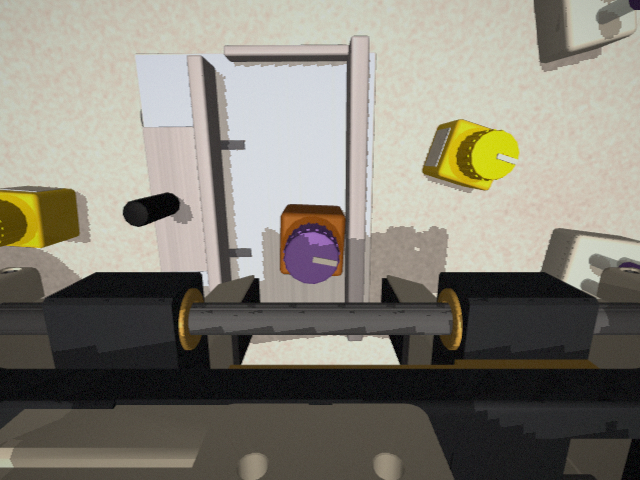

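View pics/sc15c.png

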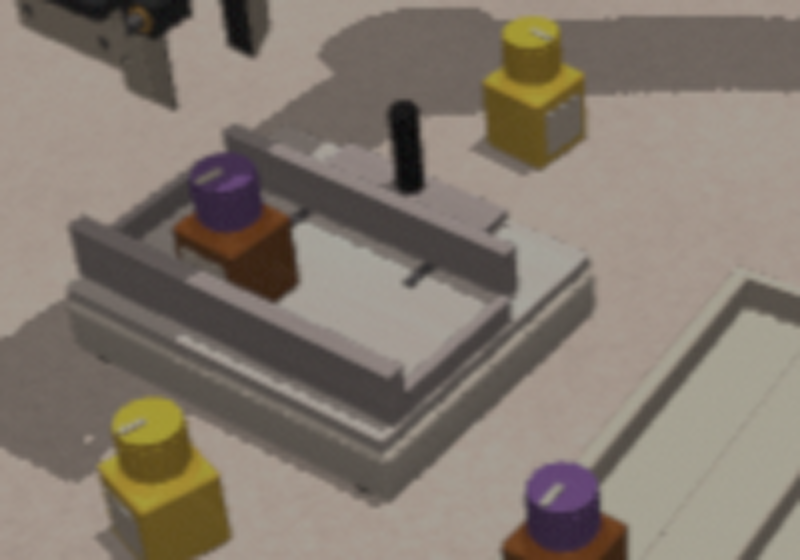

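Emit:
jog_arm:
  increments:
    - [[18, 4, 0, 0], [36, 8, 0, 0], [36, 8, 0, 0], [36, 8, 0, 0], [36, 8, 0, 0], [36, 8, 0, 0], [36, 8, 0, 0], [36, 8, 0, 0]]

```text
clock: 42.93
ee_pos: [0.6382, -0.0786, 0.2205]
ee_rot: [-3.139, 0.0, 1.399]
wrist_force: [1.1, -0.1, -0.7]
gripper_width: 0.651
```

Emit:
jog_arm:
  increments:
    - [[18, 4, 5, -5.2], [0, 0, 10, 0], [0, 0, 0, 0], [0, 0, 0, 0], [0, 0, 0, 0], [0, 0, 0, 0], [0, 0, 0, 0], [0, 0, 0, 0]]

```text
clock: 43.6
ee_pos: [0.6457, -0.0641, 0.2071]
ee_rot: [3.141, 0.0, 1.488]
wrist_force: [-0.4, 0.1, 0.1]
gripper_width: 0.652
```

```bash
python3 s.py;python3 - <<'E'
from h import *
im,_=snap('wrist','w11')
p=pickle.load(open('w10.pkl','rb')); print('C cap',ray('wrist',(311,258),.142,p))
E
```

```text
43.6 [ 0.6457 -0.0641  0.2071] [3.141 0.    1.488] w 0.652 j7 -0.44 T [-0.026 -0.136 -0.052] F [-0.4  0.1  0.1]
C cap [ 0.53326649 -0.33777752  0.142     ]
```

View pics/w11.png

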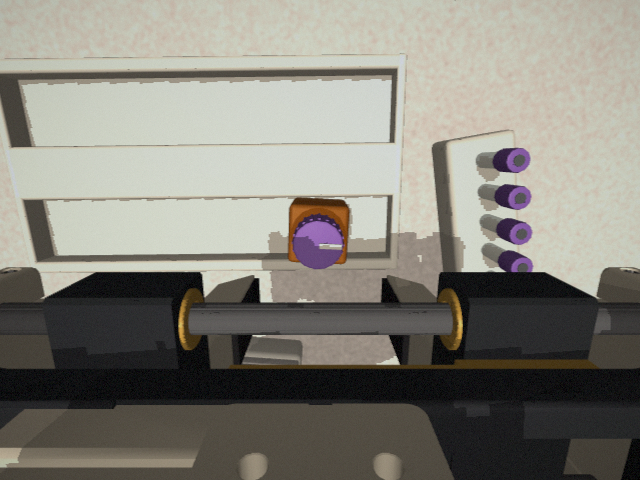

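Emit:
jog_arm:
  increments:
    - [[2.0, -0.7, 15, 0], [0, 0, 35, 0], [0, 0, 35, 0], [0, 0, 22, 0], [0, 0, 10, 0], [0, 0, 5, 0], [0, 0, 0, 0], [0, 0, 0, 0]]

```text
clock: 44.32
ee_pos: [0.6461, -0.0605, 0.0858]
ee_rot: [3.14, -0.0, 1.49]
wrist_force: [-0.1, -0.3, 1.5]
gripper_width: 0.652
```

Emit:
jog_arm:
  increments:
    - [[0, 0, 0, 0], [0, 0, 0, 0], [0, 0, 0, 0], [0, 0, 0, 0], [0, 0, 0, 0], [0, 0, 0, 0], [0, 0, 0, 0], [0, 0, 0, 0]]
  grip: 1
  force: 25

```text
clock: 44.98
ee_pos: [0.6455, -0.061, 0.0855]
ee_rot: [3.141, 0.0, 1.49]
wrist_force: [-2.0, -0.9, 6.9]
gripper_width: 0.421
```

```bash
python3 s.py
```

```text
44.9833 [ 0.6455 -0.061   0.0855] [3.141 0.    1.49 ] w 0.421 j7 -0.52 T [-0.076  0.296 -0.057] F [-2.  -0.9  6.9]
```

Emit:
jog_arm:
  increments:
    - [[0, 0, 0, 2], [0, 0, 0, 2], [0, 0, 0, 2], [0, 0, 0, 2], [0, 0, 0, 2], [0, 0, 0, 2], [0, 0, 0, 2], [0, 0, 0, 0]]

```text
clock: 45.65
ee_pos: [0.6458, -0.061, 0.0854]
ee_rot: [3.14, 0.0, 1.245]
wrist_force: [-0.7, -0.3, 5.1]
gripper_width: 0.42
```

```bash
python3 s.py
```

```text
45.65 [ 0.6458 -0.061   0.0854] [3.14  0.    1.245] w 0.42 j7 -0.74 T [-0.212 -0.035  0.058] F [-0.7 -0.3  5.1]
```

Emit:
jog_arm:
  increments:
    - [[0, 0, 0, 1.5], [0, 0, 0, 1.5], [0, 0, 0, 1.5], [0, 0, 0, 0], [0, 0, 0, 0], [0, 0, 0, 0], [0, 0, 0, 0], [0, 0, 0, 0]]

```text
clock: 46.32
ee_pos: [0.6453, -0.0615, 0.0852]
ee_rot: [3.141, 0.001, 1.169]
wrist_force: [-2.0, -1.7, 5.4]
gripper_width: 0.419
```

```bash
python3 s.py;python3 - <<'E'
from h import *
im,_=snap('scene','sc16')
a=cv2.imread('pics/sc10.png')[235:305,255:325];b=im[235:305,255:325]
cv2.imwrite('pics/cmp4.png',cv2.resize(np.hstack([a,b]),None,fx=5,fy=5,interpolation=cv2.INTER_CUBIC))
E
```

```text
46.3167 [ 0.6453 -0.0615  0.0852] [3.141e+00 1.000e-03 1.169e+00] w 0.419 j7 -0.8 T [-0.368  0.293  0.414] F [-2.  -1.7  5.4]
```

View pics/cmp4.png

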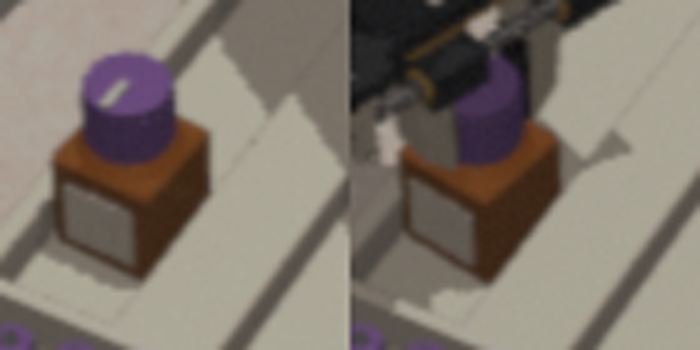

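Emit:
jog_arm:
  increments:
    - [[0, 0, 0, 1.5], [0, 0, 0, 1.5], [0, 0, 0, 1.5], [0, 0, 0, 0], [0, 0, 0, 0], [0, 0, 0, 0], [0, 0, 0, 0], [0, 0, 0, 0]]

```text
clock: 47.03
ee_pos: [0.6459, -0.0603, 0.0852]
ee_rot: [3.14, -0.001, 1.09]
wrist_force: [-0.2, 0.2, 5.4]
gripper_width: 0.419
```

```bash
python3 s.py
```

```text
47.0333 [ 0.6459 -0.0603  0.0852] [ 3.14e+00 -1.00e-03  1.09e+00] w 0.419 j7 -0.87 T [ 0.114 -0.179  0.436] F [-0.2  0.2  5.4]
```

Emit:
jog_arm:
  increments:
    - [[0, 0, 0, 1.5], [0, 0, 0, 1.5], [0, 0, 0, 0], [0, 0, 0, 0], [0, 0, 0, 0], [0, 0, 0, 0], [0, 0, 0, 0], [0, 0, 0, 0]]

```text
clock: 47.7
ee_pos: [0.6458, -0.0605, 0.0851]
ee_rot: [3.141, -0.001, 1.038]
wrist_force: [1.4, 0.5, 5.6]
gripper_width: 0.417
```

```bash
python3 s.py
```

```text
47.7 [ 0.6458 -0.0605  0.0851] [ 3.141e+00 -1.000e-03  1.038e+00] w 0.417 j7 -0.92 T [ 0.079 -0.271  0.257] F [1.4 0.5 5.6]
```

Emit:
jog_arm:
  increments:
    - [[0, 0, 0, 0], [0, 0, 0, 0], [0, 0, 0, 0], [0, 0, 0, 0], [0, 0, -10, 0], [0, 0, -35, 0], [0, 0, -35, 0], [-30, 0, 0, 0]]
  grip: -0.3

```text
clock: 48.37
ee_pos: [0.6364, -0.0785, 0.1733]
ee_rot: [3.132, -0.011, 1.045]
wrist_force: [2.0, 2.2, 1.6]
gripper_width: 0.649
```

Emit:
jog_arm:
  increments:
    - [[0, 0, 0, 0], [0, 0, 0, 0], [0, 0, 0, 0], [0, 0, 0, 0], [0, 0, 0, 0], [0, 0, 0, 0], [0, 0, 0, 0], [0, 0, 0, 0]]

```text
clock: 49.03
ee_pos: [0.6299, -0.0861, 0.1644]
ee_rot: [-3.141, -0.0, 1.037]
wrist_force: [0.1, -0.2, 0.4]
gripper_width: 0.647
```

```bash
python3 s.py;python3 - <<'E'
from h import *
im,_=snap('wrist','w12');crop(im,220,80,200,190,3.1,'pics/w12c.png')
E
```

```text
49.0333 [ 0.6299 -0.0861  0.1644] [-3.141 -0.     1.037] w 0.647 j7 -0.83 T [-0.047 -0.056  0.008] F [ 0.1 -0.2  0.4]
```

View pics/w12c.png

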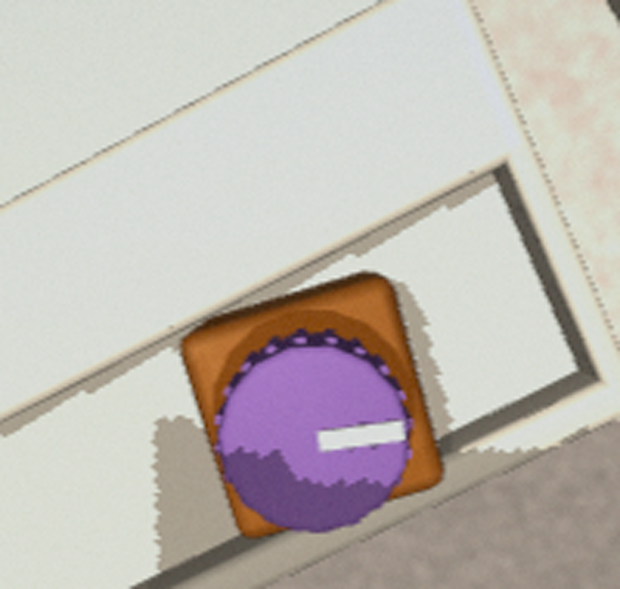

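```bash
python3 - <<'E'
from h import *
p=pickle.load(open('w12.pkl','rb'))
g=lambda u,v,z:ray('wrist',(220+u/3.1,80+v/3.1),z,p)[:2]
def ang(a,b,z): d=g(*b,z)-g(*a,z); return np.arctan2(d[1],d[0]).round(3)
print('body',ang((187,337),(375,275),.06),ang((245,536),(440,478),.06), 'side',ang((397,285),(440,470),.06)+np.pi/2,ang((183,345),(240,530),.06)+np.pi/2,'line',ang((318,442),(405,430),.096),'carrier',ang((0,417),(500,163),.028))
print('cap c',g(314,438,.096))
E
```

```text
body -0.221 -0.236 side -0.2822036732051034 -0.2602036732051034 line -0.395 carrier -0.075
cap c [ 0.64529416 -0.0625463 ]
```

Emit:
jog_arm:
  increments:
    - [[0, 0, 0, -5.3], [0, 0, 0, -5.3], [0, 0, 0, -5.4], [28, 9, 10, 0], [0, 0, 25, 0], [0, 0, 25, 0], [0, 0, 15, 0], [0, 0, 4, 0]]

```text
clock: 49.75
ee_pos: [0.6434, -0.0622, 0.0823]
ee_rot: [-3.136, 0.001, 1.316]
wrist_force: [-1.2, -0.5, 0.2]
gripper_width: 0.649
```

Emit:
jog_arm:
  increments:
    - [[0, 0, 0, 0], [0, 0, 0, 0], [0, 0, 0, 0], [0, 0, 0, 0], [0, 0, 0, 0], [0, 0, 0, 0], [0, 0, 0, 0], [0, 0, 0, 0]]
  grip: 1
  force: 25

```text
clock: 50.42
ee_pos: [0.6463, -0.0618, 0.0871]
ee_rot: [3.14, -0.0, 1.316]
wrist_force: [-1.8, 0.7, 6.5]
gripper_width: 0.422
```

```bash
python3 s.py
```

```text
50.4167 [ 0.6463 -0.0618  0.0871] [ 3.14  -0.     1.316] w 0.422 j7 -0.67 T [ 0.021  0.317 -0.004] F [-1.8  0.7  6.5]
```

Emit:
jog_arm:
  increments:
    - [[0, 0, -10, 0], [0, 0, -30, 0], [0, 0, -35, 0], [0, 0, -35, -4.8], [0, 0, -23, 0], [-16, -4.5, 0, 0], [-33, -9, 0, 0], [-33, -9, 0, 0]]

```text
clock: 51.08
ee_pos: [0.6097, -0.1378, 0.22]
ee_rot: [3.14, -0.0, 1.403]
wrist_force: [0.2, -1.1, -2.8]
gripper_width: 0.422
```

Emit:
jog_arm:
  increments:
    - [[-33, -9, 0, 0], [-33, -9, 0, 0], [-33, -9, 0, 0], [-33, -9, 0, 0], [-18, -5, 0, 0], [0, 0, 0, 0], [0, 0, 0, 0], [0, 0, 0, 0]]

```text
clock: 51.75
ee_pos: [0.5437, -0.2789, 0.219]
ee_rot: [3.141, -0.001, 1.4]
wrist_force: [0.3, 0.5, -2.5]
gripper_width: 0.424
```

```bash
python3 s.py; python3 - <<'E'
from h import *
im,_=snap('wrist','w13')
im,_=snap('scene','sc17'); crop(im,140,100,400,260,2,'pics/sc17c.png')
E
```

```text
51.75 [ 0.5437 -0.2789  0.219 ] [ 3.141e+00 -1.000e-03  1.400e+00] w 0.424 j7 -0.13 T [ 0.016 -0.117 -0.04 ] F [ 0.3  0.5 -2.5]
```

View pics/w13.png

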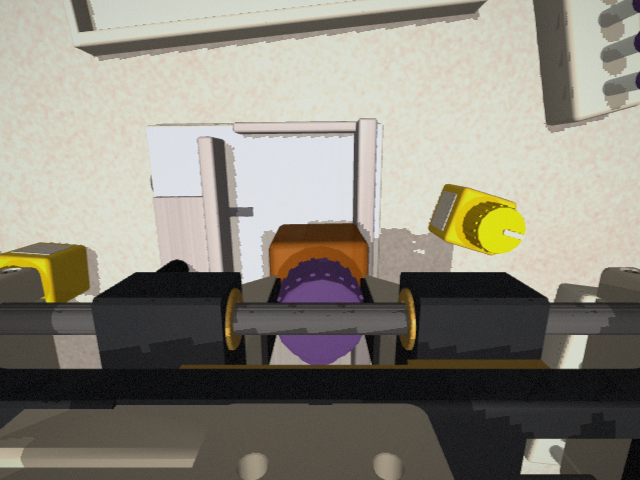

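View pics/sc17c.png

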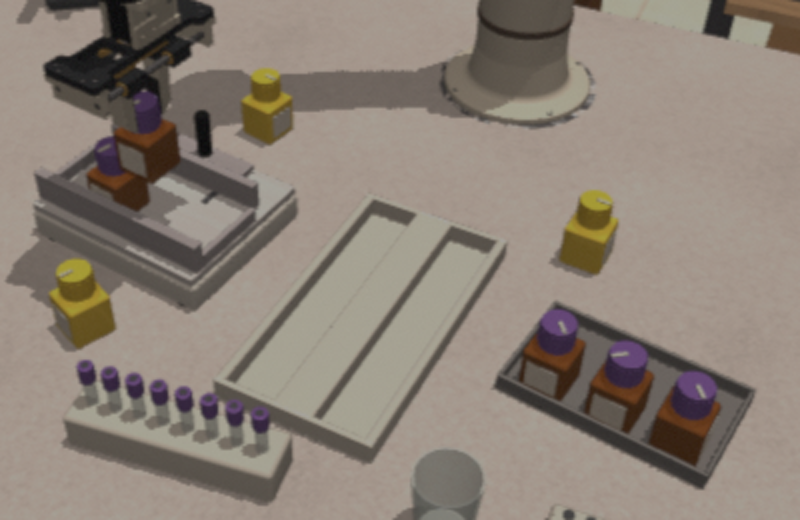

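Emit:
jog_arm:
  increments:
    - [[1, 0, 20, 0], [0, 0, 25, 0], [0, 0, 20, 0], [0, 0, 12, 0], [0, 0, 4, 0], [0, 0, 0, 0], [0, 0, 0, 0], [0, 0, 0, 0]]

```text
clock: 52.52
ee_pos: [0.5449, -0.2786, 0.1391]
ee_rot: [3.139, 0.0, 1.4]
wrist_force: [0.7, 0.0, -2.0]
gripper_width: 0.421
```

```bash
python3 s.py; python3 - <<'E'
from h import *
im,_=snap('scene','sc18');crop(im,140,130,200,140,4,'pics/sc18c.png')
E
```

```text
52.5167 [ 0.5449 -0.2786  0.1391] [3.139 0.    1.4  ] w 0.421 j7 -0.19 T [-0.037 -0.086  0.03 ] F [ 0.7  0.  -2. ]
```

View pics/sc18c.png

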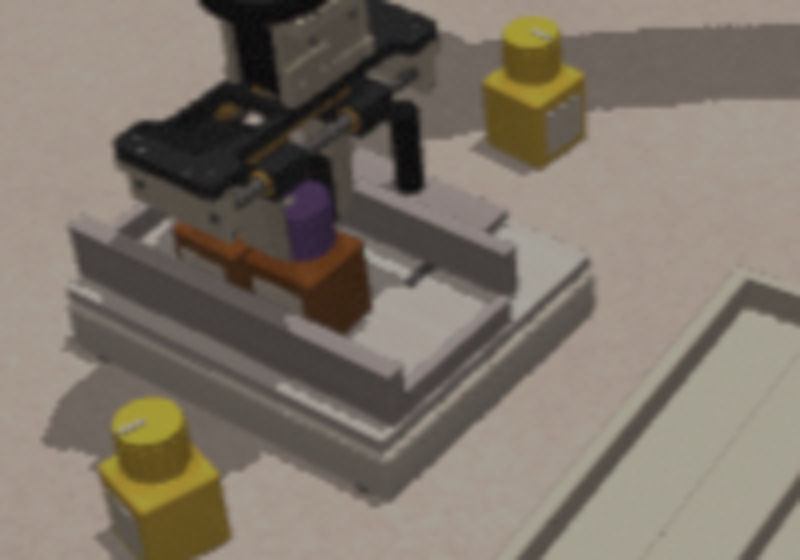

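Emit:
jog_arm:
  increments:
    - [[0, 0, 2, 0], [0, 0, 2, 0], [0, 0, 0, 0], [0, 0, 0, 0], [0, 0, 0, 0], [0, 0, 0, 0], [0, 0, 0, 0], [0, 0, 0, 0]]

```text
clock: 53.23
ee_pos: [0.5437, -0.2787, 0.1337]
ee_rot: [3.142, -0.0, 1.399]
wrist_force: [0.1, -0.0, -2.1]
gripper_width: 0.419
```

```bash
python3 s.py
```

```text
53.2333 [ 0.5437 -0.2787  0.1337] [ 3.142 -0.     1.399] w 0.419 j7 -0.2 T [ 0.    -0.086  0.027] F [ 0.1 -0.  -2.1]
```

Emit:
jog_arm:
  increments:
    - [[0, 0, 0, 0], [0, 0, 0, 0], [0, 0, 0, 0], [0, 0, 0, 0], [0, 0, -10, 0], [0, 0, -35, 0], [0, 0, -40, 0], [0, 0, 0, 0]]
  grip: -0.3

```text
clock: 53.9
ee_pos: [0.5484, -0.2791, 0.2271]
ee_rot: [3.13, 0.003, 1.4]
wrist_force: [1.2, 0.1, 1.0]
gripper_width: 0.651
```

```bash
python3 s.py; python3 - <<'E'
from h import *
im,_=snap('scene','sc19');crop(im,140,130,200,140,4,'pics/sc19c.png')
im,_=snap('wrist','w14')
E
```

```text
53.9 [ 0.5484 -0.2791  0.2271] [3.13e+00 3.00e-03 1.40e+00] w 0.651 j7 -0.13 T [ 0.054 -0.202  0.043] F [1.2 0.1 1. ]
```

View pics/sc19c.png

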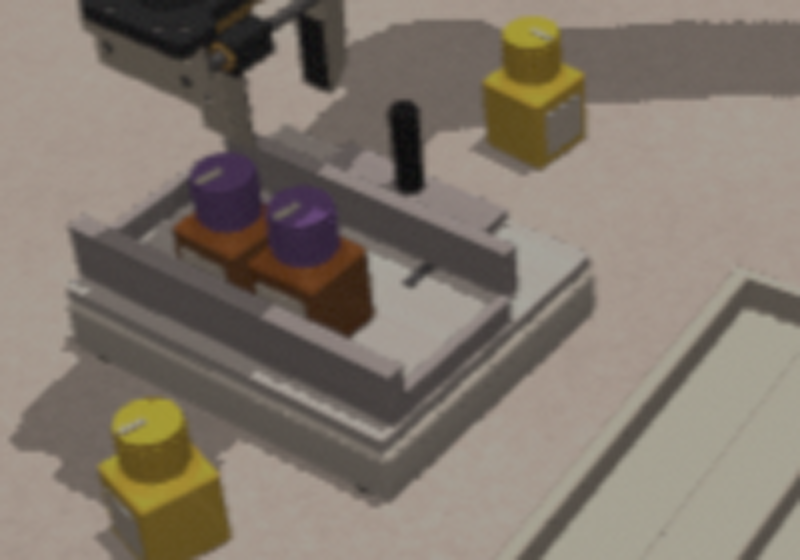

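View pics/w14.png

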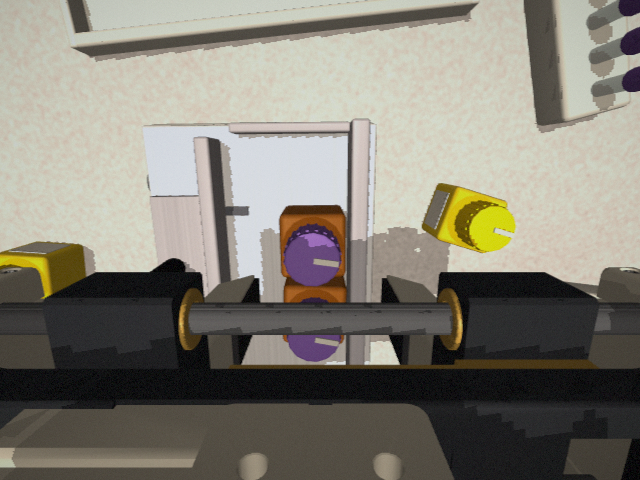

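Emit:
jog_arm:
  increments:
    - [[-7.5, -32, 0, 0], [-7.5, -32, 0, 0], [-7.5, -32, 0, 0], [-7.5, -32, 0, 0], [0, 0, 0, 6.5], [0, 0, 0, 6.5], [0, 0, 0, 6.5], [0, 0, 0, 6.5]]

```text
clock: 54.67
ee_pos: [0.4112, -0.2865, 0.218]
ee_rot: [-3.14, 0.0, 0.939]
wrist_force: [-0.4, -0.0, -0.2]
gripper_width: 0.651
```

Emit:
jog_arm:
  increments:
    - [[0, 0, 0, 6.5], [0, 0, 0, 6.5], [0, 0, 0, 6.5], [0, 0, 0, 6.5], [0, 0, 0, 6.5], [0, 0, 0, 6.5], [0, 0, 0, 6.5], [0, 0, 0, 6.5]]

```text
clock: 55.33
ee_pos: [0.4117, -0.286, 0.2179]
ee_rot: [-3.14, 0.002, 0.033]
wrist_force: [-0.4, 0.4, -0.3]
gripper_width: 0.653
```

Emit:
jog_arm:
  increments:
    - [[0, 0, 0, 6.0], [0, 0, 0, 5.7], [0, 0, 20, 0], [0, 0, 20, 0], [0, 0, 0, 0], [0, 0, 0, 0], [0, 0, 0, 0], [0, 0, 0, 0]]

```text
clock: 56.0
ee_pos: [0.413, -0.2867, 0.1796]
ee_rot: [3.141, -0.001, -0.166]
wrist_force: [-0.5, -0.3, -0.9]
gripper_width: 0.649
```

```bash
python3 s.py; python3 - <<'E'
from h import *
im,_=snap('wrist','w15')
E
```

```text
56.0 [ 0.413  -0.2867  0.1796] [ 3.141e+00 -1.000e-03 -1.660e-01] w 0.649 j7 -1.42 T [-0.011  0.006 -0.058] F [-0.5 -0.3 -0.9]
```

View pics/w15.png

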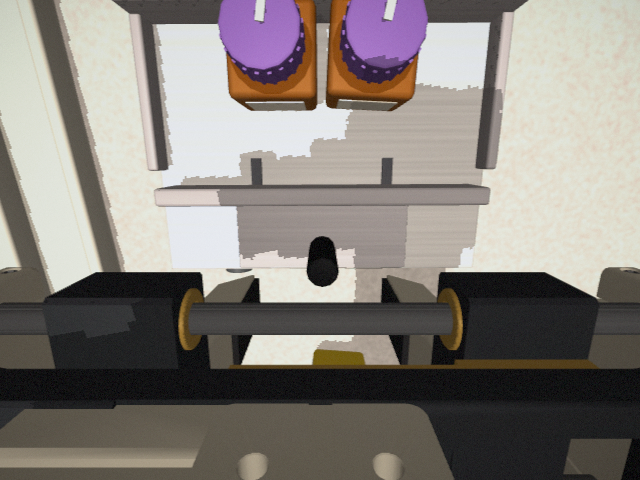

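Emit:
jog_arm:
  increments:
    - [[0, 1, 25, 0], [0, 0, 25, 0], [0, 0, 16, 0], [0, 0, 6, 0], [0, 0, 0, 0], [0, 0, 0, 0], [0, 0, 0, 0], [0, 0, 0, 0]]

```text
clock: 56.72
ee_pos: [0.4132, -0.288, 0.108]
ee_rot: [3.14, -0.002, -0.166]
wrist_force: [0.2, -0.4, 0.1]
gripper_width: 0.652
```

Emit:
jog_arm:
  increments:
    - [[0, 0, 0, 0], [0, 0, 0, 0], [0, 0, 0, 0], [0, 0, 0, 0], [0, 0, 0, 0], [0, 0, 0, 0], [0, 0, 0, 0], [0, 0, 0, 0]]
  grip: 1
  force: 15

```text
clock: 57.38
ee_pos: [0.4122, -0.2878, 0.1067]
ee_rot: [3.141, -0.0, -0.166]
wrist_force: [-0.4, -1.9, -1.0]
gripper_width: 0.213
```

```bash
python3 s.py
```

```text
57.3833 [ 0.4122 -0.2878  0.1067] [ 3.141 -0.    -0.166] w 0.213 j7 -1.51 T [-0.265  0.09  -0.018] F [-0.4 -1.9 -1. ]
```

Emit:
jog_arm:
  increments:
    - [[3, 0, 0, 0], [5, 0, 0, 0], [5, 0, 0, 0], [5, 0, 0, 0], [5, 0, 0, 0], [5, 0, 0, 0], [5, 0, 0, 0], [2, 0, 0, 0]]

```text
clock: 58.05
ee_pos: [0.4478, -0.2936, 0.1067]
ee_rot: [3.141, -0.001, -0.166]
wrist_force: [-3.6, -2.9, 2.9]
gripper_width: 0.219
```

```bash
python3 s.py
```

```text
58.05 [ 0.4478 -0.2936  0.1067] [ 3.141e+00 -1.000e-03 -1.660e-01] w 0.219 j7 -1.54 T [-0.484  0.648 -0.043] F [-3.6 -2.9  2.9]
```

Emit:
jog_arm:
  increments:
    - [[2, 0, 0, 0], [2, 0, 0, 0], [2, 0, 0, 0], [2, 0, 0, 0], [2, 0, 0, 0], [2, 0, 0, 0], [1, 0, 0, 0], [1, 0, 0, 0]]

```text
clock: 58.72
ee_pos: [0.4607, -0.2957, 0.1067]
ee_rot: [3.141, 0.0, -0.166]
wrist_force: [-4.4, -3.8, 2.5]
gripper_width: 0.211
```

```bash
python3 s.py; python3 - <<'E'
from h import *
im,_=snap('wrist','w16');crop(im,100,0,440,330,1.8,'pics/w16c.png')
im,_=snap('scene','sc20');crop(im,140,130,200,140,4,'pics/sc20c.png')
E
```

```text
58.7167 [ 0.4607 -0.2957  0.1067] [ 3.141  0.    -0.166] w 0.211 j7 -1.55 T [-0.643  0.69   0.036] F [-4.4 -3.8  2.5]
```

View pics/w16c.png

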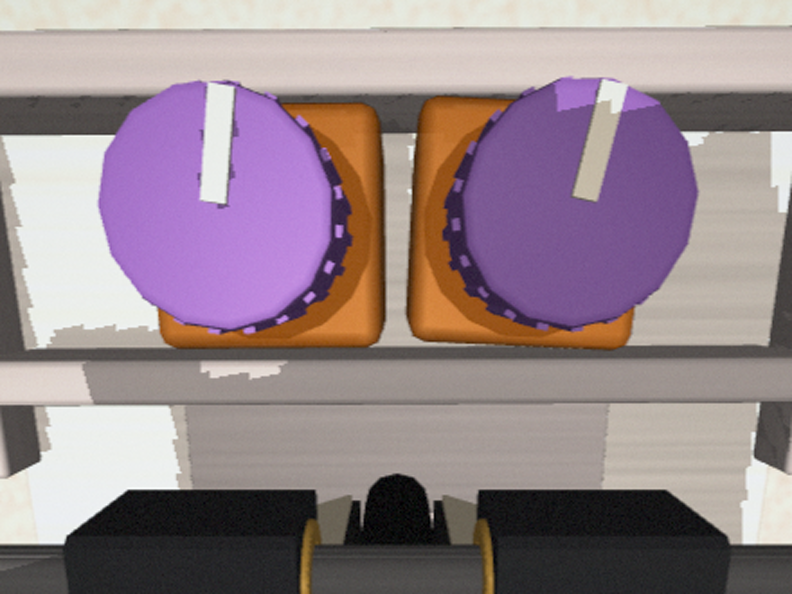

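View pics/sc20c.png

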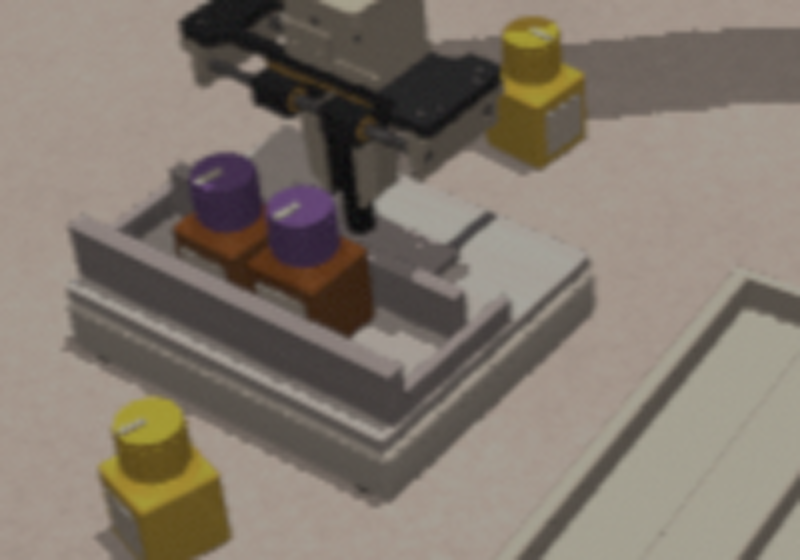

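Emit:
jog_arm:
  increments:
    - [[0.7, 0, 0, 0], [0.7, 0, 0, 0], [0.7, 0, 0, 0], [0.7, 0, 0, 0], [0.7, 0, 0, 0], [0.5, 0, 0, 0], [0, 0, 0, 0], [0, 0, 0, 0]]

```text
clock: 59.48
ee_pos: [0.4644, -0.2963, 0.1067]
ee_rot: [3.141, 0.0, -0.166]
wrist_force: [-3.1, -3.0, 1.9]
gripper_width: 0.213
```

```bash
python3 s.py
```

```text
59.4833 [ 0.4644 -0.2963  0.1067] [ 3.141  0.    -0.166] w 0.213 j7 -1.55 T [-0.73   0.772  0.025] F [-3.1 -3.   1.9]
```

Emit:
jog_arm:
  increments:
    - [[0.5, 0, 0, 0], [0.5, 0, 0, 0], [0.5, 0, 0, 0], [0.5, 0, 0, 0], [0, 0, 0, 0], [0, 0, 0, 0], [0, 0, 0, 0], [0, 0, 0, 0]]

```text
clock: 60.15
ee_pos: [0.4659, -0.2965, 0.1067]
ee_rot: [3.141, 0.001, -0.166]
wrist_force: [-5.2, -2.4, 4.1]
gripper_width: 0.217
```

```bash
python3 s.py
```

```text
60.15 [ 0.4659 -0.2965  0.1067] [ 3.141e+00  1.000e-03 -1.660e-01] w 0.217 j7 -1.55 T [-0.648  1.081  0.006] F [-5.2 -2.4  4.1]
```

Emit:
jog_arm:
  increments:
    - [[0.5, 0, 0, 0], [0.5, 0, 0, 0], [0.5, 0, 0, 0], [0.5, 0, 0, 0], [0, 0, 0, 0], [0, 0, 0, 0], [0, 0, 0, 0], [0, 0, 0, 0]]

```text
clock: 60.82
ee_pos: [0.4678, -0.2968, 0.1067]
ee_rot: [3.141, 0.001, -0.166]
wrist_force: [-3.7, -2.7, 3.1]
gripper_width: 0.212
```

```bash
python3 s.py
```

```text
60.8167 [ 0.4678 -0.2968  0.1067] [ 3.141e+00  1.000e-03 -1.660e-01] w 0.212 j7 -1.55 T [-0.595  1.042 -0.043] F [-3.7 -2.7  3.1]
```

Emit:
jog_arm:
  increments:
    - [[0.5, 0, 0, 0], [0.5, 0, 0, 0], [0.5, 0, 0, 0], [0.5, 0, 0, 0], [0, 0, 0, 0], [0, 0, 0, 0], [0, 0, 0, 0], [0, 0, 0, 0]]

```text
clock: 61.48
ee_pos: [0.4696, -0.2971, 0.1067]
ee_rot: [3.141, 0.002, -0.166]
wrist_force: [-6.0, -2.5, 4.2]
gripper_width: 0.214
```

```bash
python3 s.py; python3 - <<'E'
from h import *
im,_=snap('wrist','w17');crop(im,100,0,440,330,1.8,'pics/w17c.png')
E
```

```text
61.4833 [ 0.4696 -0.2971  0.1067] [ 3.141e+00  2.000e-03 -1.660e-01] w 0.214 j7 -1.55 T [-0.569  1.163  0.029] F [-6.  -2.5  4.2]
```

View pics/w17c.png

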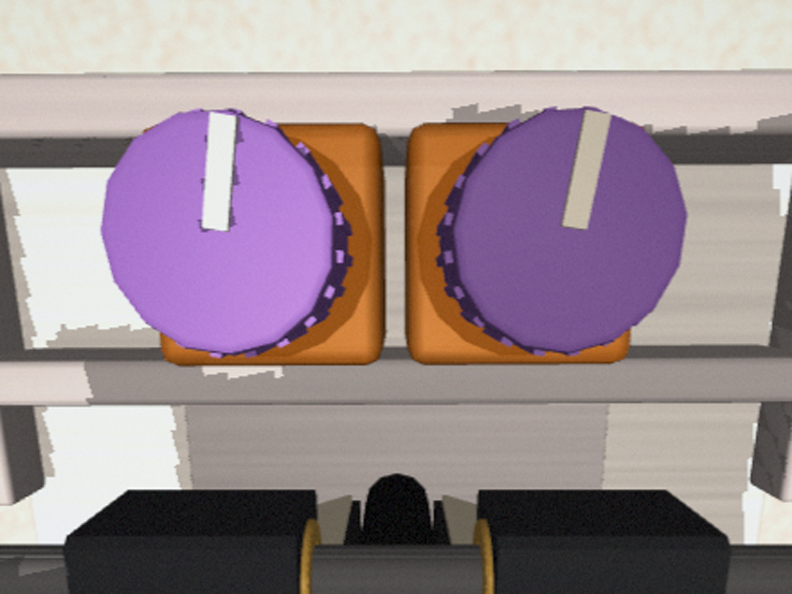

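Emit:
jog_arm:
  increments:
    - [[0.4, 0, 0, 0], [0.4, 0, 0, 0], [0.4, 0, 0, 0], [0, 0, 0, 0], [0, 0, 0, 0], [0, 0, 0, 0], [0, 0, 0, 0], [0, 0, 0, 0]]

```text
clock: 62.2
ee_pos: [0.4696, -0.2971, 0.1067]
ee_rot: [3.141, 0.004, -0.167]
wrist_force: [-9.0, -2.1, 8.9]
gripper_width: 0.214
```

```bash
python3 s.py
```

```text
62.2 [ 0.4696 -0.2971  0.1067] [ 3.141  0.004 -0.167] w 0.214 j7 -1.55 T [-0.418  1.874 -0.026] F [-9.  -2.1  8.9]
```

Emit:
jog_arm:
  increments:
    - [[0.4, 0, 0, 0], [0.4, 0, 0, 0], [0.4, 0, 0, 0], [0, 0, 0, 0], [0, 0, 0, 0], [0, 0, 0, 0], [0, 0, 0, 0], [0, 0, 0, 0]]

```text
clock: 62.87
ee_pos: [0.4697, -0.2972, 0.1066]
ee_rot: [3.141, 0.006, -0.167]
wrist_force: [-11.3, -0.9, 10.5]
gripper_width: 0.213
```

```bash
python3 s.py
```

```text
62.8667 [ 0.4697 -0.2972  0.1066] [ 3.141  0.006 -0.167] w 0.213 j7 -1.55 T [-0.198  2.431 -0.003] F [-11.3  -0.9  10.5]
```

Emit:
jog_arm:
  increments:
    - [[0.4, 0, 0, 0], [0.4, 0, 0, 0], [0.4, 0, 0, 0], [0, 0, 0, 0], [0, 0, 0, 0], [0, 0, 0, 0], [0, 0, 0, 0], [0, 0, 0, 0]]

```text
clock: 63.53
ee_pos: [0.47, -0.2972, 0.1065]
ee_rot: [3.141, 0.008, -0.167]
wrist_force: [-13.8, -1.1, 13.1]
gripper_width: 0.216
```

```bash
python3 s.py
```

```text
63.5333 [ 0.47   -0.2972  0.1065] [ 3.141  0.008 -0.167] w 0.216 j7 -1.55 T [-0.071  2.949 -0.011] F [-13.8  -1.1  13.1]
```

Emit:
jog_arm:
  increments:
    - [[0, 0, 0, 0], [0, 0, 0, 0], [0, 0, 0, 0], [0, 0, 0, 0], [0, 0, -10, 0], [0, 0, -30, 0], [0, 0, -40, 0], [0, 0, -40, 0]]
  grip: -0.3

```text
clock: 64.2
ee_pos: [0.4738, -0.2966, 0.2279]
ee_rot: [-3.14, 0.001, -0.165]
wrist_force: [0.8, -1.2, 0.2]
gripper_width: 0.647
```

Emit:
jog_arm:
  increments:
    - [[-20, 0, 0, 0], [-20, 0, 0, 0], [-20, 0, 0, 0], [-20, 0, 0, 0], [0, 0, 0, 0], [0, 0, 0, 0], [0, 0, 0, 0], [0, 0, 0, 0]]

```text
clock: 64.87
ee_pos: [0.3964, -0.2845, 0.2272]
ee_rot: [-3.142, -0.002, -0.165]
wrist_force: [-0.2, 0.3, -0.0]
gripper_width: 0.65
```

```bash
python3 s.py; python3 - <<'E'
from h import *
im,_=snap('wrist','w18')
im,_=snap('scene','sc21');crop(im,140,100,400,260,2,'pics/sc21c.png')
im,_=snap('side','sd21');crop(im,120,120,330,300,2,'pics/sd21c.png')
E
```

```text
64.8667 [ 0.3964 -0.2845  0.2272] [-3.142e+00 -2.000e-03 -1.650e-01] w 0.65 j7 -1.34 T [ 0.047  0.011 -0.042] F [-0.2  0.3 -0. ]
```

View pics/w18.png

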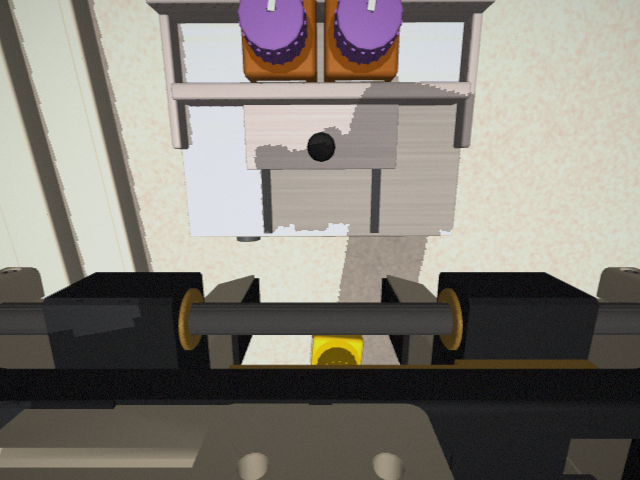

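View pics/sc21c.png

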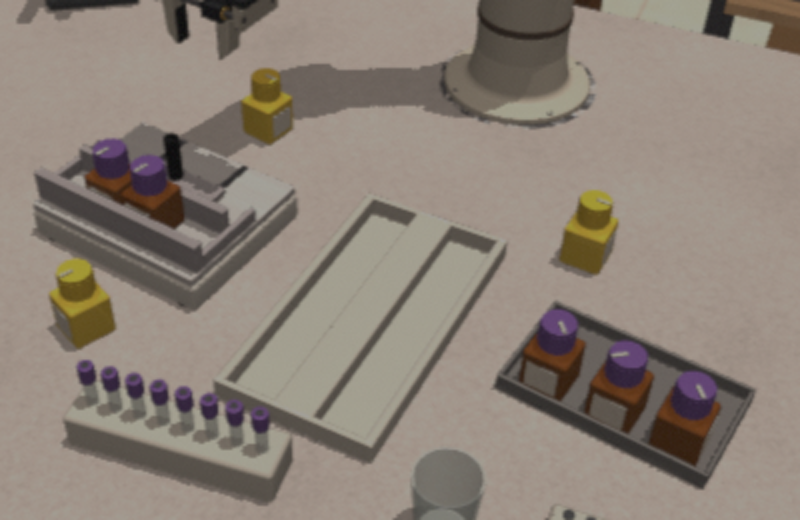

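View pics/sd21c.png

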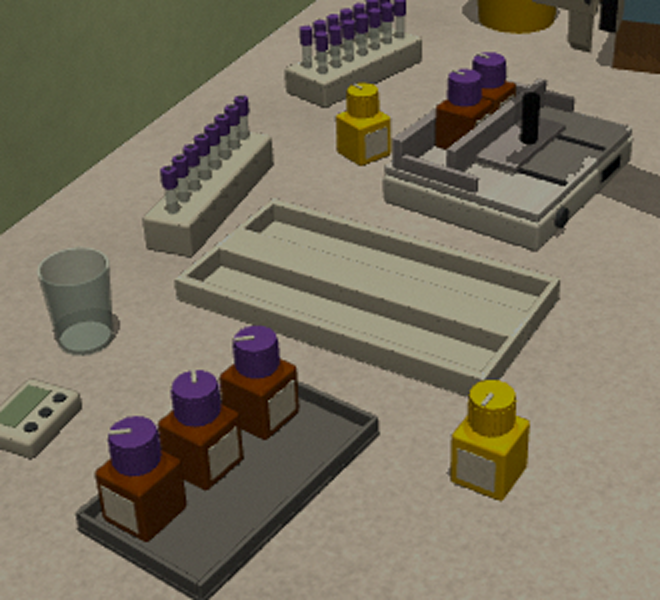

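```bash
python3 - <<'E'
from h import *
p=pickle.load(open('w17.pkl','rb'))
g=lambda u,v,z:ray('wrist',(100+u/1.8,v/1.8),z,p)[:2]
def ang(a,b,z): d=g(*b,z)-g(*a,z); return np.arctan2(d[1],d[0]).round(3)
print('B line',ang((215,230),(223,112),.142),'C line',ang((575,229),(598,110),.142))
print('edge B',ang((383,350),(378,135),.106),'edge C',ang((408,350),(412,135),.106), 'rail',ang((780,137),(20,137),.09)-np.pi/2)
p=pickle.load(open('w18.pkl','rb'));s=ray('wrist',(320,146),.124,p);print('knob',s)
E
```

```text
B line -0.31 C line -0.298
edge B -0.149 edge C -0.181 rail -0.16679632679489664
knob [ 0.47016246 -0.29672944  0.124     ]
```

```bash
python3 - <<'E'
from bench import *
print(job.close_job()); print(sense()['clock'])
E
```

```text
the job is handed in; nothing more can be done
None
the job is handed in; nothing more can be done
```

The job is handed in: all five bottles in the carrier were tested and sorted, and the jaw is closed on the tight ones. It took about 65 s of the 210 s allowed.

- **Loose (three):** each cap turned by about 0.8 rad with almost no torque while the body stayed put. They stand upright in the grey tray.
- **Tight (two):** each bottle first turned against the channel wall, then its cap gave and stopped with the measured torque at about 0.4 N m. From the wrist picture, these caps ended 0.13 to 0.15 rad from where they started. They stand side by side and square in the clamp.
- **Jaw:** I opened it first. At the end I slid it up until the bottles met the rail and the knob stopped moving, at about 14 N on the wrist, then let go and backed the arm away. From the knob's position I estimate the jaw at about 0.059 to 0.060 m; 0.057 is required.

The last pictures show all five bottles upright, the tube rack, beaker and timer apparently where they were, and the arm clear of everything.

- **Knocked bottle:** one bottle shifted a few centimetres along its channel partway through. I found it again in the pictures before testing it.
- **Camera disagreement:** the scene and side cameras disagreed by up to about 8 mm, so I used the wrist camera for the grasps and the clamp placements.
- **Noisy torque:** the wrist torque reading was noisy, so I checked each loose or tight verdict against the pictures as well.

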